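Rake dropped bearing blocks from behind the tool chest and roll them home in a crate

TASK

Some bearing blocks (two or three) have fallen into the narrow gap between the tool chest and the timber beam: with the bent rod, not with the gripper, rake every one of them out through the open end of the gap and hang the rod back on its rest. Lay all the blocks inside the plywood crate while it waits on the roller track, and only then push the loaded crate along the rollers until it is fully home against the end stop, leaving it flat on the rollers and the other things on the bench undisturbed.

Things in the scene. Friction and masses are not known exactly. Their poses are not given: they have to be found in the camera images.
- gap: Slot 44 mm wide, 290 long, between a fixed green tool chest (60 mm deep, robot's side) and a dark timber beam (50 mm), both 105 mm high; open above, floor is the bench, far end boarded. Origin: on the bench, middle of the open end. Own x runs inwards along the slot (about world +y), own y to the chest. Too narrow and deep for a gripper; blocks drawn out to x = -100 mm leave it room to grasp.
- hook: Bent rod, 0.16 kg, loose. Origin: middle of its flat-sided wooden handle, 130 mm (own x) x 22 (y) x 26 (z). A 10 mm steel rod leaves the handle's +x end and is bent straight down (-z) at x = 100 mm. It starts level on the rest, leg hanging. Grip the handle's middle from above across y (85 mm is free there); 60 N holds it firmly while raking.
- rest: Fixed rest for the rod: base 160 x 70 x 12 mm, two steel plates 12 mm thick at own x = -50 and +50 mm, each with a flat notch 34 mm wide (own y), 12 mm deep, its bottom 115 mm above the bench. The handle lies in both notches along own x, leg towards +x (about world +y). Origin: on the bench under the middle.
- hook_tip (a point): Lower end of the rod's leg: 100 mm along own x from the handle's middle and 112 mm below it.
- rest_seat (a point): Where the middle of the rod's handle (its origin) is when it lies in the rest: 128 mm above the bench, over the rest's origin.
- block1: Steel bearing block, 0.18 kg, loose; up to three alike, None if absent. Foot 80 mm (own x) x 36 (y) x 10 high; mid-foot a round housing 32 mm long in x, 30 wide, top at 34 mm. Origin: centre of underside. Starts in the gap, own x along it, one behind another. A rod end let down behind the housing, 12 to 28 mm above the bench, draws it along, pushing any ahead. On the open bench grip it across y.
- block2: Steel bearing block, 0.18 kg, loose; up to three alike, None if absent. Foot 80 mm (own x) x 36 (y) x 10 high; mid-foot a round housing 32 mm long in x, 30 wide, top at 34 mm. Origin: centre of underside. Starts in the gap, own x along it, one behind another. A rod end let down behind the housing, 12 to 28 mm above the bench, draws it along, pushing any ahead. On the open bench grip it across y.
- block3: Steel bearing block, 0.18 kg, loose; up to three alike, None if absent. Foot 80 mm (own x) x 36 (y) x 10 high; mid-foot a round housing 32 mm long in x, 30 wide, top at 34 mm. Origin: centre of underside. Starts in the gap, own x along it, one behind another. A rod end let down behind the housing, 12 to 28 mm above the bench, draws it along, pushing any ahead. On the open bench grip it across y.
- track: Fixed roller track 500 mm long (own x = direction of travel, about world -y): 11 free rollers 45 mm apart, tops 30 mm above the bench, between side rails 138 mm apart, 46 mm high. The +x part with yellow strips is the bay; a rubber pad on the end plate (62 mm high) is the stop, its face at x = +242 mm. The -x end is open. Origin: on the bench under the middle.
- crate: Open plywood crate 220 mm (own x) x 130 (y) x 42 high, walls and floor 6 mm, 0.4 kg, loose on the rollers, own x along the track's x. Origin: centre of its underside. Starts near the track's open end. A push of about 2 N rolls it. Against the stop its origin is at x = +132 mm of the track.
- hammer: bystander: hammer lying on the bench, about 280 mm long
- oil: bystander: black oil bottle, 60 mm across, 150 mm high
- jar: bystander: glass jar with steel lid, 70 mm across, 90 mm high
- mug: bystander: white mug, 80 mm across, 90 mm high
- wrench: bystander: wrench lying on the bench, about 180 mm long
- offcut: bystander: wooden offcut 120 x 60 x 40 mm
Things that resemble listed ones, but are neither listed nor needed, are in the scene too. What is shaped like the hook but orange is not meant.

How it is judged:
On the way, in this order (a step that is already met when the one before it is completed fails the run):
1. the bent rod is lifted off its rest (height (world z) of hook above 0.155 m), for 0.1 s.
2. every block is wholly out of the gap through its open end (x of each of block1, block2, block3 in the frame of gap below -0.042 m), for 0.2 s.
3. every block lies in the crate, the crate still at the loading half of the track (x of block1 in the frame of crate between -0.095 and 0.095 m and y of block1 in the frame of crate between -0.052 and 0.052 m and z of block1 in the frame of crate between -0.005 and 0.045 m and x of block2 in the frame of crate between -0.095 and 0.095 m and y of block2 in the frame of crate between -0.052 and 0.052 m and z of block2 in the frame of crate between -0.005 and 0.045 m and x of block3 in the frame of crate between -0.095 and 0.095 m and y of block3 in the frame of crate between -0.052 and 0.052 m and z of block3 in the frame of crate between -0.005 and 0.045 m and x of crate in the frame of track below 0.05 m), for 0.2 s.
4. the loaded crate is home against the end stop (x of block1 in the frame of crate between -0.095 and 0.095 m and y of block1 in the frame of crate between -0.052 and 0.052 m and z of block1 in the frame of crate between -0.005 and 0.045 m and x of block2 in the frame of crate between -0.095 and 0.095 m and y of block2 in the frame of crate between -0.052 and 0.052 m and z of block2 in the frame of crate between -0.005 and 0.045 m and x of block3 in the frame of crate between -0.095 and 0.095 m and y of block3 in the frame of crate between -0.052 and 0.052 m and z of block3 in the frame of crate between -0.005 and 0.045 m and x of crate in the frame of track above 0.118 m and z of crate in the frame of track between 0.022 and 0.04 m and angle between crate's own z axis and vertical below 0.08 rad), for 0.3 s.
At the end, for the whole second after the job is handed in: All blocks that are there lie in the crate (origins within 95 x 52 mm of its centre, no more than 45 mm above its underside), the crate stands flat on the rollers no more than 14 mm short of the end stop, and the bent rod lies level in its rest (handle middle within 20 mm of its seat); all at rest (all of step 4 and distance between hook and rest_seat below 0.02 m and angle between hook's own z axis and vertical below 0.12 rad and linear speed of each of block1, block2, block3, crate, hook below 0.03 m/s); the robot touches nothing.
It fails at once if a block in the gap is touched by the gripper ((contact force between the fingers and block1 above 1 N and x of block1 in the frame of gap between 0 and 0.29 m and y of block1 in the frame of gap between -0.03 and 0.03 m) or (contact force between the fingers and block2 above 1 N and x of block2 in the frame of gap between 0 and 0.29 m and y of block2 in the frame of gap between -0.03 and 0.03 m) or (contact force between the fingers and block3 above 1 N and x of block3 in the frame of gap between 0 and 0.29 m and y of block3 in the frame of gap between -0.03 and 0.03 m)).
It fails at once if a block is lifted out over the top of the gap ((height (world z) of block1 above 0.06 m and x of block1 in the frame of gap between 0 and 0.29 m and y of block1 in the frame of gap between -0.03 and 0.03 m) or (height (world z) of block2 above 0.06 m and x of block2 in the frame of gap between 0 and 0.29 m and y of block2 in the frame of gap between -0.03 and 0.03 m) or (height (world z) of block3 above 0.06 m and x of block3 in the frame of gap between 0 and 0.29 m and y of block3 in the frame of gap between -0.03 and 0.03 m)).
It fails at once if a bystander is moved more than 30 mm (distance of any of hammer, oil, jar, mug, wrench, offcut from where it was at the start of the episode above 0.03 m).
Of block1, block2, block3 only 2 to 3 are there at a start; the rules pass over those that are not, and their reading is None.
At some moment in a run one of block1, block2, block3 may be knocked a few centimetres aside while the robot is not near it.
Once in a run the grip may slacken for a moment while it holds something.
It also fails if it takes over 210 s, if anything falls off the work surface, if the arm or the gripper's body presses on something with over 40 N, if the wrist force passes 120 N, or if a joint passes its speed limit or range.

ROBOT

A 7-joint arm with a two-finger parallel gripper is mounted at the origin on the work surface. World frame = base frame: x ahead of the robot, y to its left, z up, the work surface at z = 0. Lengths are in m, angles in rad, forces in N, time in s.
With the tool pointing down it reaches from about 0.425 to 0.95 m from the base axis. Payload 4.7 kg.
Tool frame: the origin (TCP) lies at the very end of the fingers, on their centre line; the grasp point (between the pads) lies 19 mm behind it; y points along the fingers, x is the direction in which the jaws open and shut, and the axes are right-handed (so a half turn about y gives the same grasp; the last joint's range is limited). The gripper opens to 87 mm and grips with 3 to 60 N. Pads are 19 mm wide; open, the fingers measure 117 mm over their backs; the gripper's body (75 mm by 190 mm) begins 51 mm behind the grasp point.
Start: joints at [-1.137, 0.469, -0.049, 1.532, 0.024, 1.141, -0.082], TCP at [0.301, 0.604, 0.187] pointing down, gripper open.
Joint ranges: [-2.59, 2.59], [-0.33, 1.99], [-1.39, 1.29], [0.1, 2.45], [-1.04, 4.18], [0.21, 1.99], [-2.66, 2.66]. Speed limits (rad/s): [2.57, 2.57, 3.14, 3.14, 3.14, 3.14, 3.14].

INTERFACE

Orientations are given as a 3x3 rotation matrix whose columns are the frame's x, y, z axes.
In Python, from bench import bot, cams gives the robot as it stands.
- The arm moves only by the tool move_arm, never from a script. Its argument "deltas" is a list of rows, each a list of 7 numbers: the shift along the tool's x, y, z in m, then the turn, a rotation vector about the tool's x, y, z in rad, then the closure, from 0 (fully open) to 1 (shut). In form: [[dx, dy, dz, rx, ry, rz, hand], ...]. A call has 1 to 12 rows; each row is the pose to reach, as a shift and turn from the pose commanded when the call began, along the tool's axes at that moment; what a row does not reach only later rows make up. A row lasts 1/12 s, in which the tool goes at most 41.7 mm and 7.16 degrees, less where a joint would pass 70% of its speed; a pose out of reach is approached as far as the arm can. A call with a gripper value outside its range is refused whole. The fingers move at their own pace and stop on an object; "grip_force" is the grip in N (left out, the last holds). Time passes only in rows, so rows that repeat a pose let the fingers close. It gives the time, the measured TCP pose, the force and the opening at its end, in the units of the state.
- bot.observe(): the state, without advancing time (a new reading comes with each control period).
- cams.get_image(name): name is "scene" or "top" or "wrist"; returns (picture, depth): 384x512x3 uint8, red, green, blue; 384x512 float32, m along the optical axis (not along the pixel's ray), 0 where there is no reading.
- cams.calibration(name): a dict with "camera_matrix" (3x3 intrinsics, pixels), "D" ([k1, k2, p1, p2, k3] as OpenCV has them; the pictures are not rectified), "R" (3x3) and "t" (3): a world point X has camera coordinates R X + t. Camera axes: x right, y down, z forward; pixel columns grow to the right and rows downward; lengths in m; the calibration is good to about 2 mm. A picture is of the moment at which its call begins: read the wrist's pose just before it. calibration takes no time and is no camera call; for the wrist camera it gives the pose at the moment of the call.
- bot.sign_off(): hands the job in, once; it reports no verdict.
The state is a dict: "time_s": time; "qpos": joint angles; "joint_velocities": joint speeds; "joint_efforts": joint torques, N m; "position": TCP position; "tcp_rot": TCP orientation; "wrist_force": force on the tool from outside, world axes, zero at the start; "moment": the same for the moment, N m; "width": opening from 0.0 (shut) to 1.0 (fully open).
Only numpy, scipy, OpenCV 4.12 (cv2) and the standard library are available. Lean on these libraries where they do the work, as an engineer would, in place of code of your own. Each camera call takes 0.05 s, during which the arm holds its last target. There are 200 camera calls.

## Working session

There is one attempt and no reset: what is moved stays moved. The work goes in short steps, Python scripts to look and compute and a tool call to move; the robot and the scene stay as the last step left them, time stands still between calls to the robot, and variables do not carry over. Pictures are saved under pics/ and viewed, about 12 in all and at most 16, crops included, and the job is handed in when it is done.

Besides the shell and the picture viewer there is one more tool, called after "Call:" as name(argument=value, ...) on one line, values as JSON. move_arm: Moves the arm, as the interface text tells. Its arguments: {"type":"object","properties":{"deltas":{"type":"array","items":{"type":"array","items":{"type":"number"}}},"grip_force":{"type":"number"}},"required":["deltas"]}

```bash
ls; mkdir -p pics; cat > h.py <<'E'
import numpy as np, cv2
from bench import bot, cams
def shot(name,fn=None):
    c=cams.calibration(name); im,d=cams.get_image(name)
    if fn: cv2.imwrite('pics/'+fn,im[:,:,::-1])
    np.savez('last_%s.npz'%name,im=im,d=d,K=c['camera_matrix'],D=c['D'],R=c['R'],t=c['t'])
    return im,d,c
def cloud(name):
    z=np.load('last_%s.npz'%name); d=z['d']; h,w=d.shape
    u,v=np.meshgrid(np.arange(w),np.arange(h))
    p=cv2.undistortPoints(np.stack([u,v],-1).reshape(-1,1,2).astype(np.float64),z['K'],z['D']).reshape(h,w,2)
    X=np.dstack([p[...,0]*d,p[...,1]*d,d])
    W=(X-z['t'])@z['R']; W[d==0]=np.nan
    return W,z['im']
def px(name,P):
    z=np.load('last_%s.npz'%name)
    return cv2.projectPoints(np.array(P,float).reshape(-1,3),cv2.Rodrigues(z['R'])[0],z['t'],z['K'],z['D'])[0].reshape(-1,2)
E
python3 - <<'E'
from h import *
for n in('scene','top'): 
    im,d,c=shot(n,n+'1.png'); print(n,c['R'],c['t'])
s=bot.observe(); print({k:np.round(v,3) for k,v in s.items()})
E
```

```text
pics
scene [[ 0.83203178  0.55443572  0.01800441]
 [ 0.35689797 -0.51017926 -0.78252218]
 [-0.42467277  0.65750906 -0.62236234]] [-0.4711831  -0.09124248  1.63704067]
top [[-0.02828393 -0.99954467 -0.01051088]
 [-0.98873923  0.02952091 -0.14670801]
 [ 0.1469515   0.00624304 -0.989124  ]] [0.03312121 0.54143328 1.19955035]
{'time_s': np.float64(0.1), 'qpos': array([-1.137,  0.469, -0.049,  1.534,  0.024,  1.141, -0.082]), 'joint_velocities': array([-0.001, -0.001, -0.001, -0.004,  0.001, -0.002, -0.001]), 'joint_efforts': array([ 1.0000e-03, -5.0917e+01, -8.1000e-02, -2.3683e+01, -6.1000e-02,
        3.4000e-02,  0.0000e+00]), 'position': array([0.301, 0.604, 0.186]), 'tcp_rot': array([[ 0.446, -0.001, -0.895],
       [ 0.895, -0.002,  0.446],
       [-0.002, -1.   , -0.   ]]), 'wrist_force': array([ 0.299, -0.082, -0.327]), 'moment': array([-0.015, -0.039, -0.026]), 'width': np.float64(1.0)}
```

View pics/scene1.png

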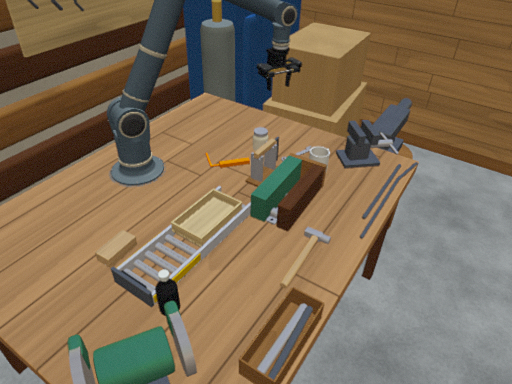

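View pics/top1.png

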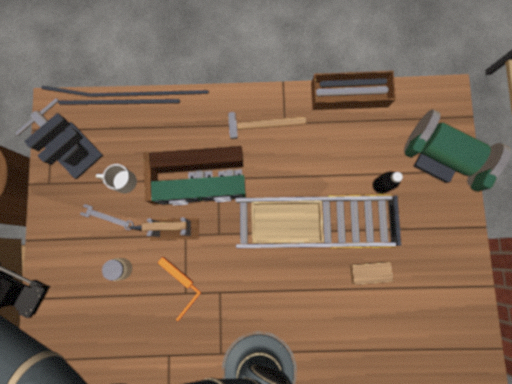

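Top picture: gap between the green chest and brown beam (200,175), open end to the right at (243,170), with blocks visible inside. The rod lies on its rest at (165,227). Lookalikes are the orange rod (180,285), which is the decoy, and the wrench (100,215). The crate is at (287,222) on the track, with the stop at (397,220). Now a close crop and measurements.

```bash
python3 - <<'E'
from h import *
W,im=cloud('top')
c=np.hstack([cv2.resize(im[135:255,70:260],None,fx=4,fy=4,interpolation=cv2.INTER_CUBIC)])
cv2.imwrite('pics/crop1.png',c[:,:,::-1])
def P(u,v): print((u,v),np.round(W[v,u],3))
for u,v in [(148,227),(155,227),(165,227),(175,227),(183,227),(186,227),(135,226),(155,195),(200,190),(240,190),(200,158),(240,158),(150,158),(203,173),(225,173),(170,175),(180,175),(235,173),(287,222),(252,222),(322,222),(287,203),(287,242),(240,222),(398,222),(385,222),(300,140)]: P(u,v)
print('K',np.load('last_top.npz')['K'])
E
```

```text
(148, 227) [0.444 0.312 0.145]
(155, 227) [0.443 0.292 0.142]
(165, 227) [0.443 0.263 0.14 ]
(175, 227) [0.442 0.234 0.14 ]
(183, 227) [0.441 0.21  0.142]
(186, 227) [0.442 0.204 0.125]
(135, 226) [0.449 0.354 0.13 ]
(155, 195) [0.544 0.302 0.108]
(200, 190) [0.556 0.164 0.106]
(240, 190) [0.551 0.041 0.109]
(200, 158) [0.656 0.163 0.109]
(240, 158) [0.653 0.039 0.104]
(150, 158) [0.66  0.318 0.108]
(203, 173) [0.625 0.164 0.029]
(225, 173) [0.628 0.093 0.008]
(170, 175) [0.627 0.278 0.004]
(180, 175) [0.626 0.245 0.002]
(235, 173) [0.626 0.059 0.012]
(287, 222) [ 0.455 -0.105  0.037]
(252, 222) [0.456 0.007 0.068]
(322, 222) [ 0.449 -0.21   0.072]
(287, 203) [ 0.512 -0.105  0.067]
(287, 242) [ 0.39  -0.099  0.074]
(240, 222) [ 0.462  0.047 -0.002]
(398, 222) [ 0.443 -0.447  0.062]
(385, 222) [ 0.446 -0.418  0.033]
(300, 140) [ 0.735 -0.164  0.003]
K [[382.71757832   0.         248.06983987]
 [  0.         382.71757832 196.07007586]
 [  0.           0.           1.        ]]
```

View pics/crop1.png

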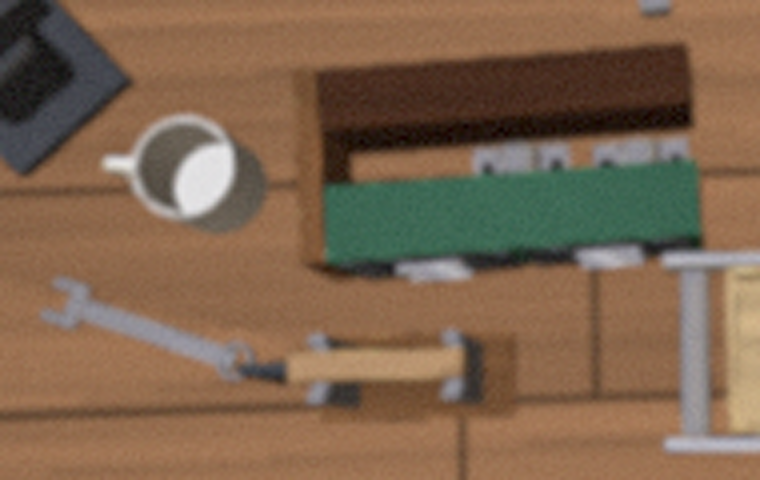

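Crop: exactly two blocks in the gap. The far one spans crop x 475–570 (housing ~517) and the near one 595–688 (housing ~638), with bare floor beyond them. The wooden-handled rod is on its rest (287–467, 365), leg end at ~250. Next, fit the frames.

```bash
cat >> h.py <<'E'
def rect(W,m):
    p=W[m][:,:2]; p=p[np.isfinite(p).all(1)]
    (c,s,a)=cv2.minAreaRect((p*1000).astype(np.float32)); return np.round(c,1),np.round(s,1),round(a,2),len(p)
E
python3 - <<'E'
from h import *
W,im=cloud('top'); x,y,z=W[...,0],W[...,1],W[...,2]
I=im.astype(int); r,g,b=I[...,0],I[...,1],I[...,2]
box=lambda u0,u1,v0,v1:(lambda m:(m.__setitem__((slice(v0,v1),slice(u0,u1)),True),m)[1])(np.zeros(x.shape,bool))
top=(z>.095)&(z<.12)
print('chest',rect(W,box(140,250,140,210)&top&(g>r)))
print('beam+board',rect(W,box(140,250,140,210)&top&(g<r)))
print('beam',rect(W,box(154,250,140,210)&top&(g<r)))
print('handle',rect(W,box(130,190,215,240)&(z>.132)&(z<.15)))
h=box(154,250,155,185)&(z>.018)&(z<.045)&(x>.6)&(x<.645)
print('housings',[ (rect(W,h&(y>a)&(y<a+.1))) for a in (.0,.1)])
for yy in np.arange(0,.24,.005):
    m=box(154,250,155,185)&(x>.61)&(x<.64)&(abs(y-yy)<.003)&(z<.06)
    print(round(yy,3),m.sum(),np.round(np.median(z[m]),3) if m.any() else '',end=' | ')
print()
print('crate',rect(W,box(240,335,190,255)&(z>.06)&(z<.08)))
print('rails',rect(W,box(230,405,185,260)&(z>.038)&(z<.055)))
print('endplate',rect(W,box(380,410,190,255)&(z>.055)&(z<.07)))
E
```

```text
chest (array([562.7, 171.1]), array([ 63.8, 288.7]), 2.46, 1881)
beam+board (array([610.6, 183.6]), array([160.9, 312.5]), 2.37, 1894)
beam (array([611.3, 166.7]), array([160.9, 278.7]), 2.37, 1483)
handle (array([448.5, 286.4]), array([ 38. , 163.6]), 4.12, 362)
housings [(array([629.6,  65. ]), array([30.2, 63.7]), 4.59, 89), (array([625.9, 148.6]), array([30.5, 98.2]), 2.94, 119)]
0.0 0  | 0.005 0  | 0.01 8 -0.001 | 0.015 15 0.001 | 0.02 19 0.001 | 0.025 17 0.0 | 0.03 10 0.002 | 0.035 10 0.003 | 0.04 10 0.009 | 0.045 10 0.01 | 0.05 11 0.011 | 0.055 12 0.012 | 0.06 12 0.015 | 0.065 11 0.032 | 0.07 12 0.035 | 0.075 11 0.035 | 0.08 12 0.035 | 0.085 7 0.031 | 0.09 10 0.01 | 0.095 13 0.008 | 0.1 13 0.01 | 0.105 13 0.011 | 0.11 12 0.012 | 0.115 14 0.004 | 0.12 9 0.003 | 0.125 14 0.002 | 0.13 13 0.001 | 0.135 15 0.01 | 0.14 18 0.012 | 0.145 22 0.012 | 0.15 21 0.013 | 0.155 21 0.011 | 0.16 21 0.022 | 0.165 22 0.03 | 0.17 15 0.032 | 0.175 19 0.034 | 0.18 15 0.035 | 0.185 19 0.031 | 0.19 15 0.026 | 0.195 21 0.012 | 0.2 18 0.013 | 0.205 21 0.013 | 0.21 16 0.012 | 0.215 19 0.012 | 0.22 17 0.006 | 0.225 19 0.003 | 0.23 19 0.002 | 0.235 16 0.003 | 
crate (array([463.9, -84.1]), array([255.9, 150.8]), 89.25, 471)
rails (array([ 453.6, -188.8]), array([200.2, 511. ]), 3.49, 2135)
endplate (array([ 462. , -442.6]), array([179.6,  44.4]), 9.82, 335)
```

```bash
cat >> h.py <<'E'
from scipy.spatial.transform import Rotation as Ro
def go(p,yaw_deg):
    "delta in the tool axes to world position p with tool down and tool x at yaw; also rows needed"
    s=bot.observe(); R=np.array(s['tcp_rot']); a=np.radians(yaw_deg)
    X=np.array([np.cos(a),np.sin(a),0]); Y=np.array([0,0,-1.]); G=np.c_[X,Y,np.cross(X,Y)]
    d=R.T@(np.array(p)-s['position']); rv=Ro.from_matrix(R.T@G).as_rotvec()
    print('delta',np.round(d,3),'rot',np.round(rv,3),'rows>=',round(max(np.linalg.norm(d)/.0417,np.linalg.norm(rv)/.125),1))
def st():
    s=bot.observe(); R=np.array(s['tcp_rot']); print('t',round(float(s['time_s']),2),'p',np.round(s['position'],3),'yaw',round(float(np.degrees(np.arctan2(R[1,0],R[0,0]))),1),'F',np.round(s['wrist_force'],1),'w',round(float(s['width']),3),'down',np.round(R[2,1],4))
E
python3 - <<'E'
from h import *
go([.445,.265,.30],0)
c=cams.calibration('wrist'); s=bot.observe(); R=np.array(s['tcp_rot'])
print('cam in tool',np.round(R.T@(-c['R'].T@c['t']-s['position']),3), 'cam axes in tool (cols x,y,z)',np.round(R.T@c['R'].T,2).tolist(), c['camera_matrix'][0])
E
```

```text
delta [-0.239 -0.113 -0.28 ] rot [ 1.000e-03  1.108e+00 -2.000e-03] rows>= 9.2
cam in tool [ 0.001 -0.199  0.084] cam axes in tool (cols x,y,z) [[1.0, -0.0, 0.0], [-0.0, -0.3, 0.95], [-0.0, -0.95, -0.3]] [268.41097369   0.         256.17743055]
```

Call:
move_arm(deltas=[[-0.024, -0.04, -0.028, 0, 0.11, 0, 0], [-0.048, -0.08, -0.056, 0, 0.22, 0, 0], [-0.072, -0.113, -0.084, 0, 0.33, 0, 0], [-0.096, -0.113, -0.112, 0, 0.44, 0, 0], [-0.12, -0.113, -0.14, 0, 0.55, 0, 0], [-0.144, -0.113, -0.168, 0, 0.66, 0, 0], [-0.168, -0.113, -0.196, 0, 0.77, 0, 0], [-0.192, -0.113, -0.224, 0, 0.88, 0, 0], [-0.216, -0.113, -0.252, 0, 0.99, 0, 0], [-0.239, -0.113, -0.28, 0, 1.108, 0, 0], [-0.239, -0.113, -0.28, 0, 1.108, 0, 0], [-0.239, -0.113, -0.28, 0, 1.108, 0, 0]])

```text
time_s: 1.1
position: [0.446, 0.2627, 0.3001]
tcp_rot: [[1.0, -0.0, 0.005], [-0.005, 0.0, 1.0], [-0.0, -1.0, 0.0]]
wrist_force: [-0.8, 0.9, -0.1]
width: 1.0
```

```bash
python3 - <<'E'
from h import *
st()
im,d,c=shot('wrist','w1.png')
W,im=cloud('wrist')
z=W[...,2]; x=W[...,0]; y=W[...,1]
m=(z>.132)&(z<.15)&(abs(x-.445)<.05)&(y<.36)&(y>.16)
print('handle',rect(W,m))
for yy in np.arange(.2,.34,.01):
    k=m&(abs(y-yy)<.005)
    if k.sum()>3: print(round(yy,2),k.sum(),np.round([x[k].min(),np.median(x[k]),x[k].max(),np.median(z[k])],3))
E
```

```text
t 1.1 p [0.446 0.263 0.3  ] yaw -0.3 F [-0.8  0.9 -0.1] w 1.0 down -1.0
handle (array([446.3, 282.7]), array([ 21.2, 154.4]), 0.2, 1610)
0.21 84 [0.437 0.447 0.457 0.142]
0.22 105 [0.437 0.447 0.457 0.142]
0.23 104 [0.436 0.447 0.457 0.143]
0.24 109 [0.436 0.446 0.457 0.142]
0.25 112 [0.436 0.447 0.457 0.142]
0.26 113 [0.436 0.446 0.457 0.142]
0.27 112 [0.436 0.447 0.457 0.142]
0.28 115 [0.437 0.446 0.457 0.142]
0.29 124 [0.437 0.447 0.457 0.142]
0.3 118 [0.437 0.447 0.457 0.142]
0.31 122 [0.437 0.446 0.457 0.143]
0.32 127 [0.437 0.446 0.457 0.142]
0.33 123 [0.437 0.448 0.457 0.142]
0.34 53 [0.442 0.446 0.452 0.134]
```

View pics/w1.png

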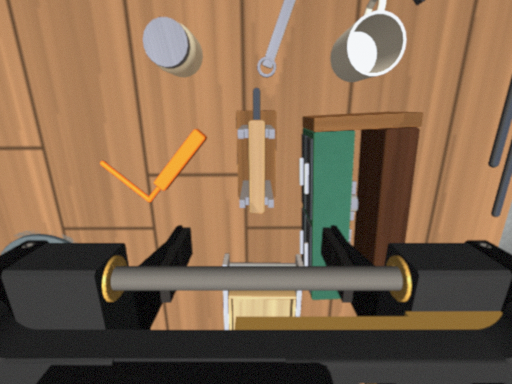

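Wrist picture: handle (257,165) aligned with world y, leg end up at (257,100), wrench ring at (266,66) just ahead of the leg. The orange decoy is at (180,160).

```bash
python3 - <<'E'
from h import *
W,im=cloud('wrist'); z=W[...,2]; x=W[...,0]; y=W[...,1]; I=im.astype(int)
m=(z>.118)&(z<.132)&(abs(abs(x-.4465)-.020)<.006)&(y>.18)&(y<.36)
print('plates',np.round(np.percentile(y[m&(y>.27)],[2,50,98]),3),np.round(np.percentile(y[m&(y<.27)],[2,50,98]),3),m.sum())
g=(I[...,1]>I[...,0])
for yy in (.12,.15,.18,.21,.24,.27,.3):
    k=(z>.095)&(z<.115)&(abs(y-yy)<.008)&(x>.5)&(x<.72)
    print(yy,'chest',np.round(np.percentile(x[k&g],[1,99]),3) if (k&g).sum()>5 else 0,'beam',np.round(np.percentile(x[k&~g&(x>.6)],[1,99]),3) if (k&~g).sum()>5 else 0)
m=(z>.005)&(z<.06)&(x<.74)&(y<.43)&(y>.34)&(x>.4)
print('wrench near leg',np.round([x[m].min(),x[m].max(),y[m].min()],3) if m.any() else '')
go([.4465,.2705,.109],0)
E
```

```text
plates [0.31  0.316 0.322] [0.21  0.217 0.222] 240
0.12 chest [0.535 0.553] beam [0.642 0.66 ]
0.15 chest [0.534 0.596] beam [0.641 0.686]
0.18 chest [0.532 0.594] beam [0.639 0.686]
0.21 chest [0.531 0.592] beam [0.638 0.684]
0.24 chest [0.529 0.591] beam [0.636 0.683]
0.27 chest [0.528 0.588] beam [0.635 0.682]
0.3 chest [0.527 0.587] beam [0.634 0.68 ]
wrench near leg [0.411 0.659 0.34 ]
delta [0.002 0.191 0.006] rot [-0.    -0.001 -0.001] rows>= 4.6
```

Call:
move_arm(deltas=[[0, 0.035, 0.003, 0, 0, 0, 0], [0.001, 0.075, 0.006, 0, 0, 0, 0], [0.001, 0.115, 0.007, 0, 0, 0, 0], [0.001, 0.15, 0.007, 0, 0, 0, 0], [0.001, 0.175, 0.007, 0, 0, 0, 0], [0.001, 0.191, 0.007, 0, 0, 0, 0], [0.001, 0.191, 0.007, 0, 0, 0, 0], [0.001, 0.191, 0.007, 0, 0, 0, 1], [0.001, 0.191, 0.007, 0, 0, 0, 1], [0.001, 0.191, 0.007, 0, 0, 0, 1], [0.001, 0.191, 0.007, 0, 0, 0, 1], [0.001, 0.191, 0.007, 0, 0, 0, 1]], grip_force=60)

```text
time_s: 2.15
position: [0.4467, 0.2727, 0.1101]
tcp_rot: [[1.0, 0.002, -0.0], [0.0, 0.002, 1.0], [0.002, -1.0, 0.002]]
wrist_force: [0.1, 0.4, 0.4]
width: 0.704
```

Call:
move_arm(deltas=[[0, 0, 0, 0, 0, 0, 1], [0, 0, 0, 0, 0, 0, 1], [0, 0, 0, 0, 0, 0, 1], [0, 0, 0, 0, 0, 0, 1]])

```text
time_s: 2.48
position: [0.4462, 0.2722, 0.1091]
tcp_rot: [[1.0, 0.0, 0.0], [-0.0, 0.0, 1.0], [0.0, -1.0, 0.0]]
wrist_force: [0.4, 0.1, -0.2]
width: 0.399
```

Fingers are still closing.

Call:
move_arm(deltas=[[0, 0, 0, 0, 0, 0, 1], [0, 0, 0, 0, 0, 0, 1], [0, 0, 0, 0, 0, 0, 1], [0, 0, 0, 0, 0, 0, 1]])

```text
time_s: 2.82
position: [0.4461, 0.2722, 0.109]
tcp_rot: [[1.0, -0.0, 0.0], [-0.0, 0.0, 1.0], [-0.0, -1.0, 0.0]]
wrist_force: [-0.4, 0.1, 0.9]
width: 0.097
```

```bash
python3 - <<'E'
from h import *
st(); shot('wrist'); W,im=cloud('wrist'); shot('scene'); b=cloud('scene')[1]
u,v=px('scene',[.446,.272,.12])[0].astype(int); print(u,v)
o=np.hstack([im[:, 100:420], cv2.resize(b[v-60:v+60,u-50:u+50],(320,384),interpolation=cv2.INTER_CUBIC)])
cv2.imwrite('pics/g1.png',o[:,:,::-1])
E
```

```text
t 2.82 p [0.446 0.272 0.109] yaw -0.0 F [-0.4  0.1  0.9] w 0.097 down -1.0
264 149
```

View pics/g1.png

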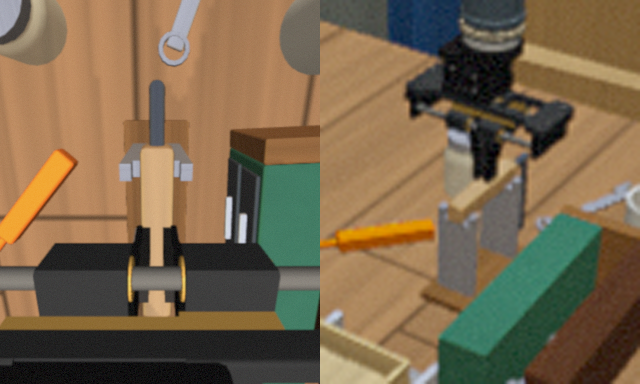

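Call:
move_arm(deltas=[[0, 0, 0, 0, 0, 0, 1], [0, 0, 0, 0, 0, 0, 1], [0, 0, 0, 0, 0, 0, 1], [0, 0, 0, 0, 0, 0, 1], [0, 0, 0, 0, 0, 0, 1]])

```text
time_s: 3.33
position: [0.4462, 0.2722, 0.109]
tcp_rot: [[1.0, -0.0, 0.0], [-0.0, 0.0, 1.0], [-0.0, -1.0, 0.0]]
wrist_force: [0.5, -0.1, -0.1]
width: 0.006
```

```bash
python3 - <<'E'
from h import *
st(); shot('wrist'); W,im=cloud('wrist'); shot('scene'); b=cloud('scene')[1]
u,v=264,149
o=np.hstack([cv2.resize(im[130:330,160:360],(400,400),interpolation=cv2.INTER_CUBIC), cv2.resize(b[v-30:v+30,u-30:u+30],(400,400),interpolation=cv2.INTER_CUBIC)])
cv2.imwrite('pics/g2.png',o[:,:,::-1])
z=W[...,2]; x=W[...,0]; y=W[...,1]
m=(z>.12)&(z<.16)&(abs(x-.445)<.03)&(y<.36)&(y>.16)
for yy in np.arange(.25,.34,.01):
    k=m&(abs(y-yy)<.005)
    if k.sum()>3: print(round(yy,2),k.sum(),np.round([x[k].min(),np.median(x[k]),x[k].max(),np.median(z[k])],3))
E
```

```text
t 3.33 p [0.446 0.272 0.109] yaw -0.0 F [ 0.5 -0.1 -0.1] w 0.006 down -1.0
0.27 10 [0.436 0.447 0.457 0.14 ]
0.28 446 [0.436 0.446 0.457 0.149]
0.29 450 [0.436 0.447 0.458 0.142]
0.3 473 [0.436 0.447 0.458 0.142]
0.31 679 [0.421 0.447 0.471 0.142]
0.32 840 [0.421 0.446 0.471 0.142]
0.33 603 [0.436 0.447 0.458 0.142]
0.34 238 [0.442 0.447 0.451 0.134]
```

View pics/g2.png

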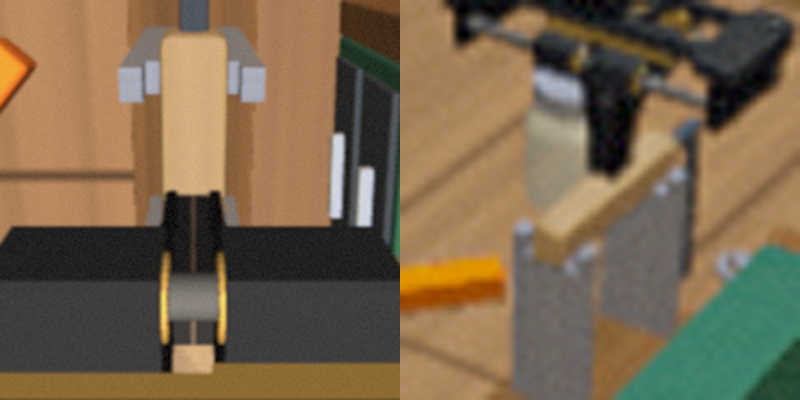

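```bash
python3 - <<'E'
from h import *
W,im=cloud('wrist')
for v in range(215,265,4): print(v,[ (np.round(W[v,u],3).tolist(),im[v,u].tolist()) for u in (245,256,266)])
W,im=cloud('scene'); s=px('scene',[[.446,.272,.109],[.446,.272,.145],[.4465,.2055,.141],[.446,.336,.141]]);print(s)
for v in range(138,160,2): print(v,[ (np.round(W[v,u],3).tolist(),im[v,u].tolist()) for u in (262,265,268)])
E
```

```text
215 [([0.439, 0.29, 0.142], [208, 169, 122]), ([0.446, 0.29, 0.142], [211, 172, 127]), ([0.453, 0.29, 0.142], [210, 172, 128])]
219 [([0.439, 0.287, 0.141], [208, 169, 124]), ([0.446, 0.287, 0.143], [216, 176, 131]), ([0.453, 0.287, 0.143], [211, 171, 127])]
223 [([0.439, 0.284, 0.142], [207, 170, 121]), ([0.446, 0.284, 0.143], [212, 174, 129]), ([0.453, 0.284, 0.142], [209, 171, 125])]
227 [([0.439, 0.284, 0.149], [8, 9, 14]), ([0.446, 0.281, 0.143], [150, 123, 92]), ([0.453, 0.285, 0.15], [8, 8, 10])]
231 [([0.439, 0.284, 0.155], [18, 17, 17]), ([0.446, 0.283, 0.153], [70, 62, 48]), ([0.452, 0.284, 0.155], [29, 23, 24])]
235 [([0.44, 0.284, 0.161], [9, 7, 8]), ([0.446, 0.283, 0.158], [65, 57, 45]), ([0.452, 0.284, 0.161], [22, 15, 19])]
239 [([0.44, 0.285, 0.167], [15, 16, 13]), ([0.446, 0.283, 0.163], [68, 59, 46]), ([0.452, 0.284, 0.166], [14, 13, 19])]
243 [([0.44, 0.284, 0.171], [14, 14, 18]), ([0.446, 0.283, 0.168], [67, 60, 43]), ([0.452, 0.284, 0.171], [2, 8, 5])]
247 [([0.44, 0.284, 0.175], [20, 19, 19]), ([0.446, 0.281, 0.17], [65, 57, 47]), ([0.452, 0.283, 0.173], [24, 25
[... 1279 characters left out ...]
0.251, 0.14], [178, 150, 107]), ([0.457, 0.277, 0.127], [129, 95, 59])]
150 [([0.456, 0.234, 0.14], [185, 158, 113]), ([0.459, 0.252, 0.131], [126, 92, 56]), ([0.461, 0.271, 0.122], [122, 100, 79])]
152 [([0.457, 0.233, 0.131], [134, 104, 62]), ([0.46, 0.251, 0.123], [116, 95, 69]), ([0.439, 0.31, 0.084], [108, 103, 102])]
154 [([0.459, 0.23, 0.125], [127, 98, 66]), ([0.426, 0.308, 0.071], [109, 103, 97]), ([0.44, 0.309, 0.075], [107, 103, 98])]
156 [([0.468, 0.217, 0.126], [163, 156, 160]), ([0.424, 0.313, 0.057], [110, 102, 102]), ([nan, nan, nan], [106, 102, 98])]
158 [([0.473, 0.209, 0.123], [104, 98, 91]), ([0.427, 0.308, 0.052], [105, 100, 96]), ([0.441, 0.309, 0.056], [108, 104, 98])]
```

The fingers closed at z≈0.144, above the handle, although TCP reads 0.109. I'll reopen and measure where the fingertips really are.

Call:
move_arm(deltas=[[0, -0.02, 0, 0, 0, 0, 0.5], [0, -0.02, 0, 0, 0, 0, 0.5], [0, -0.02, 0, 0, 0, 0, 0.5], [0, -0.02, 0, 0, 0, 0, 0.5], [0, -0.02, 0, 0, 0, 0, 0.5], [0, -0.02, 0, 0, 0, 0, 0.5], [0, -0.02, 0, 0, 0, 0, 0.5], [0, -0.02, 0, 0, 0, 0, 0.5]])

```text
time_s: 4.1
position: [0.446, 0.2721, 0.1287]
tcp_rot: [[1.0, -0.0, -0.0], [0.0, -0.0, 1.0], [-0.0, -1.0, -0.0]]
wrist_force: [-0.9, -0.2, -0.5]
width: 0.475
```

```bash
python3 - <<'E'
from h import *
st(); shot('wrist'); W,im=cloud('wrist'); x,y,z=[W[...,i] for i in range(3)]
dark=(im.max(2)<60)
for lo,hi in((.40,.4465),(.4465,.50)):
    m=dark&(x>lo)&(x<hi)&(y>.255)&(y<.29)&(z>.08)&(z<.24)
    print(m.sum(),'z low pct',np.round(np.percentile(z[m],[1,5,20]),3),'x at tip',np.round(np.percentile(x[m&(z<np.percentile(z[m],10))],[0,50,100]),3))
print([np.round(p,1).tolist() for p in px('wrist',[[.4465,.2722,.129],[.4465,.28,.165]])])
cv2.imwrite('pics/g3.png',cv2.resize(im[180:330,130:380],(600,360),interpolation=cv2.INTER_CUBIC)[:,:,::-1])
E
```

```text
t 4.1 p [0.446 0.272 0.129] yaw 0.0 F [-0.9 -0.2 -0.5] w 0.475 down -1.0
1237 z low pct [0.168 0.174 0.186] x at tip [0.417 0.422 0.426]
1264 z low pct [0.168 0.172 0.184] x at tip [0.467 0.469 0.475]
[[256.6, 219.8], [256.7, 230.3]]
```

View pics/g3.png

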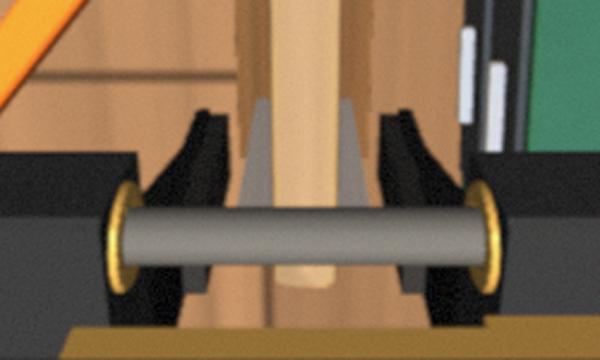

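The fingers end 36 mm short of the reported TCP (tips at z≈0.165, TCP 0.129), the same whether open or shut. From here on: true tip z = reported z + 0.036. Descending again with that correction.

Call:
move_arm(deltas=[[0, 0.0, 0, 0, 0, 0, 0.4], [0, 0.02, -0.001, 0, 0, 0, 0.4], [0, 0.04, -0.001, 0, 0, 0, 0.4], [0, 0.055, -0.001, 0, 0, 0, 0.4], [0, 0.055, -0.001, 0, 0, 0, 0.4], [0, 0.055, -0.001, 0, 0, 0, 1], [0, 0.055, -0.001, 0, 0, 0, 1], [0, 0.055, -0.001, 0, 0, 0, 1], [0, 0.055, -0.001, 0, 0, 0, 1], [0, 0.055, -0.001, 0, 0, 0, 1], [0, 0.055, -0.001, 0, 0, 0, 1], [0, 0.055, -0.001, 0, 0, 0, 1]])

```text
time_s: 5.15
position: [0.4465, 0.2714, 0.0746]
tcp_rot: [[1.0, 0.001, -0.0], [0.0, 0.001, 1.0], [0.001, -1.0, 0.001]]
wrist_force: [-0.4, -0.3, 3.7]
width: 0.242
```

Call:
move_arm(deltas=[[0, 0, 0, 0, 0, 0, 1], [0, 0, 0, 0, 0, 0, 1], [0, 0, 0, 0, 0, 0, 1], [0, 0, 0, 0, 0, 0, 1]])

```text
time_s: 5.48
position: [0.4465, 0.2715, 0.0746]
tcp_rot: [[1.0, 0.001, 0.0], [-0.0, 0.001, 1.0], [0.001, -1.0, 0.001]]
wrist_force: [-1.4, -0.4, 5.8]
width: 0.245
```

Call:
move_arm(deltas=[[0, -0.01, 0, 0, 0, 0, 1], [0, -0.035, 0, 0, 0, 0, 1], [0, -0.07, 0, 0, 0, 0, 1], [0, -0.105, 0, 0, 0, 0, 1], [0, -0.14, 0, 0, 0, 0, 1], [0, -0.14, 0, 0, 0, 0, 1], [0.025, -0.14, -0.023, 0, -0.01, 0, 1], [0.05, -0.14, -0.046, 0, -0.02, 0, 1], [0.075, -0.14, -0.07, 0, -0.03, 0, 1], [0.1, -0.14, -0.093, 0, -0.04, 0, 1], [0.125, -0.14, -0.116, 0, -0.05, 0, 1], [0.15, -0.14, -0.14, 0, -0.05, 0, 1]])

```text
time_s: 6.48
position: [0.5965, 0.1301, 0.2134]
tcp_rot: [[0.999, -0.001, -0.051], [0.051, -0.0, 0.999], [-0.001, -1.0, -0.0]]
wrist_force: [1.3, 0.5, -0.5]
width: 0.241
```

Call:
move_arm(deltas=[[0.012, 0, -0.01, 0, 0, 0, 1], [0.022, 0, -0.02, 0, 0, 0, 1], [0.022, 0, -0.02, 0, 0, 0, 1], [0.022, 0, -0.02, 0, 0, 0, 1]])

```text
time_s: 6.82
position: [0.6184, 0.1126, 0.2133]
tcp_rot: [[0.999, -0.002, -0.05], [0.05, 0.0, 0.999], [-0.002, -1.0, 0.0]]
wrist_force: [-0.7, -0.7, -0.7]
width: 0.249
```

```bash
python3 - <<'E'
from h import *
st(); shot('top'); shot('wrist'); A=cloud('top')[1]; W,B=cloud('wrist')
x,y,z=[W[...,i] for i in range(3)]
m=(z>.17)&(z<.235)&(abs(x-.62)<.04)&(y>.12)&(y<.24)
for yy in np.arange(.13,.235,.01):
    k=m&(abs(y-yy)<.005)
    if k.sum()>3: print(round(yy,2),k.sum(),np.round([x[k].min(),np.median(x[k]),x[k].max(),np.percentile(z[k],90)],3))
o=np.hstack([cv2.resize(A[130:250,130:260],(390,360),interpolation=cv2.INTER_CUBIC),cv2.resize(B[60:260,150:370],(396,360))])
cv2.imwrite('pics/g4.png',o[:,:,::-1])
E
```

```text
t 6.82 p [0.618 0.113 0.213] yaw 2.9 F [-0.7 -0.7 -0.7] w 0.249 down -1.0
```

View pics/g4.png

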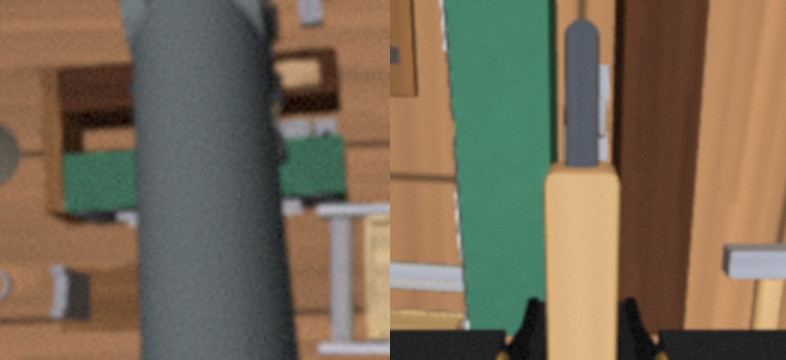

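Rod held straight, leg over the gap beside the far block (wrist crop rod tip (582,25), gap between 555 and 615). Measure precisely.

```bash
python3 - <<'E'
from h import *
W,B=cloud('wrist'); x,y,z=[W[...,i] for i in range(3)]; I=B.astype(int)
m=(z>.24)&(z<.30)&(abs(x-.62)<.025)&(y>.11)&(y<.25)
for yy in np.arange(.12,.245,.01):
    k=m&(abs(y-yy)<.005)
    if k.sum()>3: print(round(yy,2),k.sum(),np.round([x[k].min(),np.median(x[k]),x[k].max(),np.percentile(z[k],50)],3))
print('rod end y',np.round(y[m].max(),4))
g=I[...,1]>I[...,0]
for yy in (.1,.14,.18,.22,.26):
    k=(z>.095)&(z<.115)&(abs(y-yy)<.008)&(x>.5)&(x<.72)
    print(yy,'chest edge',np.round(np.percentile(x[k&g],99),3),'beam edge',np.round(np.percentile(x[k&~g&(x>.62)],1),3))
b=(z>-.01)&(z<.05)&(x>.6)&(x<.65)
for yy in np.arange(.12,.27,.006):
    k=b&(abs(y-yy)<.003)
    if k.sum()>3: print(round(yy,3),k.sum(),np.round(np.percentile(z[k],[50,95]),3), np.round(x[k].max(),3))
E
```

```text
0.12 1351 [0.596 0.611 0.634 0.281]
0.13 1259 [0.596 0.624 0.64  0.281]
0.14 690 [0.606 0.617 0.628 0.281]
0.15 728 [0.605 0.616 0.627 0.281]
0.16 786 [0.605 0.616 0.627 0.281]
0.17 842 [0.604 0.615 0.626 0.281]
0.18 563 [0.605 0.615 0.625 0.273]
0.19 390 [0.609 0.614 0.619 0.272]
0.2 426 [0.609 0.614 0.619 0.272]
0.21 418 [0.609 0.613 0.618 0.272]
0.22 26 [0.611 0.614 0.616 0.271]
rod end y 0.2162
0.1 chest edge 0.593 beam edge 0.645
0.14 chest edge 0.592 beam edge 0.642
0.18 chest edge 0.595 beam edge 0.639
0.22 chest edge 0.593 beam edge 0.637
0.26 chest edge 0.591 beam edge 0.636
0.144 38 [0.012 0.04 ] 0.641
0.15 45 [0.011 0.04 ] 0.641
0.156 41 [0.011 0.037] 0.641
0.162 39 [0.011 0.035] 0.64
0.168 37 [0.03  0.034] 0.64
0.174 36 [0.03  0.036] 0.64
0.18 45 [0.03  0.048] 0.64
0.186 41 [0.024 0.046] 0.639
0.192 40 [0.021 0.043] 0.639
0.198 38 [0.012 0.043] 0.639
0.204 44 [0.011 0.039] 0.638
0.21 37 [0.012 0.037] 0.638
0.216 40 [0.011 0.034] 0.638
0.222 41 [0.002 0.031] 0.637
0.228 43 [0.002 0.048] 0.637
0.234 46 [0.002 0.046] 0.637
0.24 48 [0.002 0.043] 0.637
0.246 59 [0.002 0.04 ] 0.636
0.252 124 [0.002 0.02 ] 0.636
0.258 133 [0.002 0.017] 0.636
0.264 130 [0.001 0.015] 0.635
0.27 134 [0.002 0.019] 0.635
```

Call:
move_arm(deltas=[[0.001, 0.03, 0.002, 0, 0, 0, 1], [0.001, 0.06, 0.002, 0, 0, 0, 1], [0.001, 0.085, 0.002, 0, 0, 0, 1], [0.001, 0.105, 0.002, 0, 0, 0, 1], [0.001, 0.12, 0.002, 0, 0, 0, 1], [0.001, 0.134, 0.002, 0, 0, 0, 1], [0.001, 0.134, 0.002, 0, 0, 0, 1], [0.001, 0.134, 0.002, 0, 0, 0, 1]])

```text
time_s: 7.58
position: [0.6189, 0.1159, 0.0798]
tcp_rot: [[0.999, -0.002, -0.052], [0.052, 0.001, 0.999], [-0.002, -1.0, 0.001]]
wrist_force: [-0.1, 0.8, -1.5]
width: 0.25
```

Call:
move_arm(deltas=[[0, 0, -0.005, 0, 0, 0, 1], [0, 0, -0.01, 0, 0, 0, 1], [0, 0, -0.018, 0, 0, 0, 1], [0, 0, -0.026, 0, 0, 0, 1], [0, 0, -0.034, 0, 0, 0, 1], [0, 0, -0.042, 0, 0, 0, 1], [0, 0, -0.05, 0, 0, 0, 1], [0, 0, -0.058, 0, 0, 0, 1], [0, 0, -0.066, 0, 0, 0, 1], [0, 0, -0.074, 0, 0, 0, 1], [0, 0, -0.082, 0, 0, 0, 1], [0, 0, -0.09, 0, 0, 0, 1]])

```text
time_s: 8.58
position: [0.6244, 0.0238, 0.0799]
tcp_rot: [[0.999, -0.001, -0.05], [0.05, 0.0, 0.999], [-0.0, -1.0, 0.0]]
wrist_force: [-0.3, 3.2, 1.2]
width: 0.249
```

```bash
python3 - <<'E'
from h import *
st(); shot('wrist'); W,B=cloud('wrist'); x,y,z=[W[...,i] for i in range(3)]
m=(z>.10)&(z<.17)&(abs(x-.62)<.04)&(y>.05)&(y<.2)
for yy in np.arange(.05,.14,.01):
    k=m&(abs(y-yy)<.005)
    if k.sum()>3: print(round(yy,2),k.sum(),np.round([x[k].min(),np.median(x[k]),x[k].max(),np.percentile(z[k],50)],3))
b=(z>-.01)&(z<.05)&(x>.6)&(x<.65)
for yy in np.arange(.08,.24,.008):
    k=b&(abs(y-yy)<.004)
    if k.sum()>3: print(round(yy,3),k.sum(),np.round(np.median(z[k]),3),end=' | ')
E
```

```text
t 8.58 p [0.624 0.024 0.08 ] yaw 2.9 F [-0.3  3.2  1.2] w 0.249 down -1.0
0.05 727 [0.58  0.621 0.66  0.107]
0.06 1558 [0.58  0.621 0.66  0.108]
0.07 1646 [0.58  0.621 0.66  0.108]
0.08 1789 [0.58  0.621 0.66  0.109]
0.09 1568 [0.58  0.621 0.66  0.107]
0.1 1407 [0.58  0.621 0.66  0.107]
0.11 1486 [0.58  0.62  0.66  0.107]
0.12 1568 [0.58  0.62  0.66  0.107]
0.13 1192 [0.58  0.641 0.66  0.106]
0.08 226 0.011 | 0.088 230 0.011 | 0.096 224 0.011 | 0.104 249 0.027 | 0.112 257 0.034 | 0.12 268 0.033 | 0.128 227 0.025 | 0.136 255 0.011 | 0.144 402 0.012 | 0.152 436 0.011 | 0.16 418 0.002 | 0.168 468 0.002 | 0.176 487 0.002 | 0.184 492 0.002 | 0.192 479 0.002 | 0.2 287 0.001 |
```

```bash
python3 - <<'E'
from h import *
W,B=cloud('wrist'); x,y,z=[W[...,i] for i in range(3)]
for v in range(60,260,10): print(v,[np.round(W[v,u],3).tolist() for u in (250,256,262)])
cv2.imwrite('pics/g5.png',cv2.resize(B[60:270,150:370],(660,560))[:,:,::-1])
E
```

```text
60 [[0.613, 0.151, 0.01], [0.618, 0.151, 0.011], [0.623, 0.151, 0.012]]
70 [[0.613, 0.142, 0.012], [0.619, 0.125, 0.145], [0.622, 0.126, 0.143]]
80 [[0.617, 0.121, 0.145], [0.62, 0.121, 0.146], [0.622, 0.121, 0.146]]
90 [[0.617, 0.117, 0.145], [0.62, 0.117, 0.146], [nan, nan, nan]]
100 [[0.617, 0.112, 0.144], [0.62, 0.112, 0.147], [0.623, 0.113, 0.146]]
110 [[0.617, 0.108, 0.146], [0.62, 0.108, 0.145], [0.623, 0.108, 0.145]]
120 [[0.618, 0.103, 0.144], [0.621, 0.103, 0.146], [0.623, 0.104, 0.144]]
130 [[0.618, 0.099, 0.144], [0.621, 0.099, 0.145], [0.624, 0.099, 0.145]]
140 [[nan, nan, nan], [0.621, 0.094, 0.144], [0.624, 0.094, 0.145]]
150 [[0.618, 0.088, 0.142], [0.621, 0.089, 0.144], [0.624, 0.089, 0.144]]
160 [[0.619, 0.085, 0.15], [0.621, 0.085, 0.15], [0.624, 0.085, 0.151]]
170 [[0.619, 0.081, 0.153], [0.622, 0.08, 0.151], [0.625, 0.081, 0.152]]
180 [[0.619, 0.075, 0.152], [0.622, 0.075, 0.152], [0.625, 0.076, 0.152]]
190 [[0.619, 0.07, 0.15], [0.622, 0.07, 0.151], [0.625, 0.07, 0.15]]
200 [[0.619, 0.064, 0.151], [0.622, 0.064, 0.15], [0.625, 0.065, 0.151]]
210 [[0.62, 0.059, 0.15], [0.623, 0.059, 0.15], [0.626, 0.059, 0.15]]
220 [[0.62, 0.053, 0.15], [0.623, 0.053, 0.149], [0.626, 0.054, 0.15]]
230 [[0.62, 0.048, 0.15], [0.623, 0.048, 0.15], [0.627, 0.048, 0.149]]
240 [[0.62, 0.041, 0.149], [0.624, 0.042, 0.15], [0.627, 0.041, 0.148]]
250 [[0.621, 0.035, 0.148], [0.624, 0.035, 0.149], [0.627, 0.035, 0.149]]
```

View pics/g5.png

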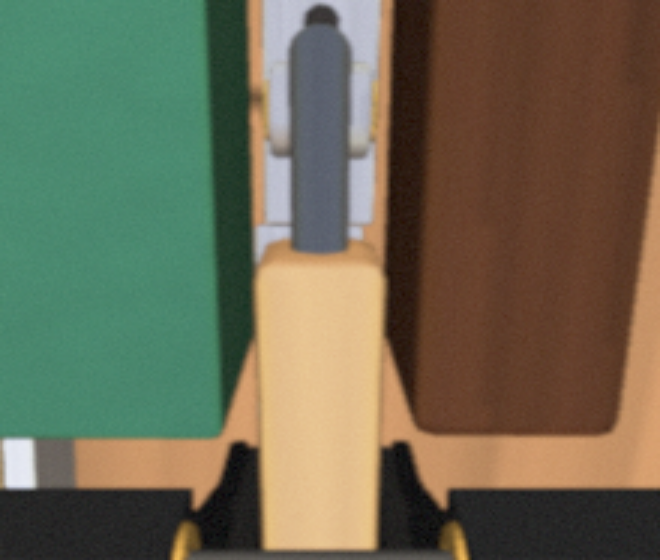

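Two blocks move together, but the rod has pitched a few degrees in the grip (leg tip ~15 mm back, about 6 mm higher). It still engages behind the housing. I'll lower it slightly once the fingers clear the chest, and go slower.

Call:
move_arm(deltas=[[0, 0.002, -0.005, 0, 0, 0, 1], [0, 0.003, -0.012, 0, 0, 0, 1], [0, 0.004, -0.019, 0, 0, 0, 1], [0, 0.005, -0.026, 0, 0, 0, 1], [0, 0.006, -0.033, 0, 0, 0, 1], [0, 0.006, -0.04, 0, 0, 0, 1], [0, 0.006, -0.047, 0, 0, 0, 1], [0, 0.006, -0.054, 0, 0, 0, 1], [0, 0.006, -0.061, 0, 0, 0, 1], [0, 0.006, -0.068, 0, 0, 0, 1], [0, 0.006, -0.075, 0, 0, 0, 1], [0, 0.006, -0.075, 0, 0, 0, 1]])

```text
time_s: 9.63
position: [0.6282, -0.0534, 0.0742]
tcp_rot: [[0.999, 0.0, -0.048], [0.048, -0.002, 0.999], [0.0, -1.0, -0.002]]
wrist_force: [-1.0, 1.4, 1.7]
width: 0.246
```

```bash
cat >> h.py <<'E'
def rake(y0):
    shot('wrist'); W,B=cloud('wrist'); x,y,z=[W[...,i] for i in range(3)]
    xc=.6148-.05*(y-.21)
    h=(abs(x-xc)<.003)&(z>.115)&(z<.19)
    for yy in np.arange(y0,y0+.13,.015):
        k=h&(abs(y-yy)<.004)
        if k.sum()>3: print('rod',round(yy,3),np.round(np.median(z[k]),3),end=' | ')
    print()
    b=(z>-.01)&(z<.05)&(abs(x-xc)<.016)
    for yy in np.arange(y0-.02,y0+.2,.008):
        k=b&(abs(y-yy)<.004)
        if k.sum()>3: print(round(yy,3),k.sum(),np.round(np.median(z[k]),3),end=' | ')
E
python3 - <<'E'
from h import *
st(); rake(-.04)
E
```

```text
t 9.63 p [ 0.628 -0.053  0.074] yaw 2.7 F [-1.   1.4  1.7] w 0.246 down -1.0
rod -0.04 0.144 | rod -0.025 0.145 | rod -0.01 0.147 | rod 0.005 0.148 | rod 0.02 0.142 | rod 0.035 0.144 | rod 0.05 0.144 | 
-0.004 83 0.011 | 0.004 108 0.011 | 0.012 120 0.012 | 0.02 126 0.012 | 0.028 126 0.028 | 0.036 154 0.034 | 0.044 161 0.035 | 0.052 139 0.03 | 0.06 131 0.012 | 0.068 327 0.012 | 0.076 352 0.012 | 0.084 271 0.002 | 0.092 363 0.002 | 0.1 368 0.002 | 0.108 376 0.002 | 0.116 394 0.001 | 0.124 68 0.001 |
```

Call:
move_arm(deltas=[[0, 0, -0.008, 0, 0, 0, 1], [0, 0, -0.016, 0, 0, 0, 1], [0, 0, -0.025, 0, 0, 0, 1], [0, 0, -0.035, 0, 0, 0, 1], [0, 0, -0.045, 0, 0, 0, 1], [0, 0, -0.055, 0, 0, 0, 1], [0, 0, -0.065, 0, 0, 0, 1], [0, 0, -0.075, 0, 0, 0, 1], [0, 0, -0.085, 0, 0, 0, 1], [0, 0, -0.095, 0, 0, 0, 1], [0, 0, -0.105, 0, 0, 0, 1], [0, 0, -0.113, 0, 0, 0, 1]])

```text
time_s: 10.68
position: [0.6338, -0.1649, 0.074]
tcp_rot: [[0.999, -0.0, -0.049], [0.049, -0.0, 0.999], [-0.0, -1.0, -0.0]]
wrist_force: [-0.2, 4.0, 1.4]
width: 0.25
```

```bash
python3 - <<'E'
from h import *
st(); rake(-.15)
E
```

```text
t 10.68 p [ 0.634 -0.165  0.074] yaw 2.8 F [-0.2  4.   1.4] w 0.25 down -1.0
rod -0.15 0.144 | rod -0.135 0.146 | rod -0.12 0.148 | rod -0.105 0.148 | rod -0.09 0.144 | rod -0.075 0.146 | rod -0.06 0.145 | 
-0.122 6 0.007 | -0.114 100 0.011 | -0.106 104 0.011 | -0.098 115 0.011 | -0.09 119 0.011 | -0.082 113 0.012 | -0.074 141 0.032 | -0.066 162 0.035 | -0.058 151 0.033 | -0.05 136 0.022 | -0.042 344 0.012 | -0.034 350 0.012 | -0.026 266 0.011 | -0.018 366 0.002 | -0.01 366 0.001 | -0.002 381 0.002 | 0.006 375 0.001 | 0.014 13 0.001 |
```

Call:
move_arm(deltas=[[0, 0, 0.008, 0, 0, 0, 1], [0, -0.03, 0.01, 0, 0, 0, 1], [0, -0.065, 0.01, 0, 0, 0, 1], [0, -0.1, 0.01, 0, 0, 0, 1], [0, -0.14, 0.01, 0, 0, 0, 1], [0, -0.15, 0.02, 0, 0, 0, 1], [-0.012, -0.15, 0.055, 0, 0, 0, 1], [-0.024, -0.15, 0.09, 0, 0, 0, 1], [-0.036, -0.15, 0.125, 0, 0, 0, 1], [-0.048, -0.15, 0.16, 0, 0, 0, 1], [-0.06, -0.15, 0.195, 0, 0, 0, 1], [-0.072, -0.15, 0.23, 0, 0, 0, 1]])

```text
time_s: 11.73
position: [0.5491, 0.0637, 0.223]
tcp_rot: [[0.999, -0.0, -0.051], [0.051, -0.002, 0.999], [-0.001, -1.0, -0.002]]
wrist_force: [0.5, 0.4, -1.9]
width: 0.248
```

```bash
python3 - <<'E'
from h import *
st(); go([.4465,.27,.223],0); shot('top','t2.png')
E
```

```text
t 11.73 p [0.549 0.064 0.223] yaw 2.9 F [ 0.5  0.4 -1.9] w 0.248 down -1.0
delta [-0.092 -0.     0.211] rot [ 0.002  0.051 -0.   ] rows>= 5.5
```

View pics/t2.png

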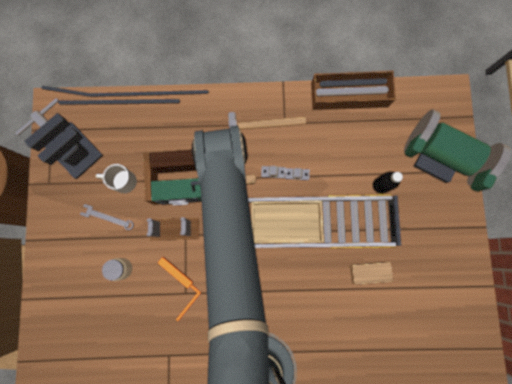

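Both blocks lie end to end outside the gap at (285,173), everything else untouched. Carry the rod to the rest, pitching it level.

Call:
move_arm(deltas=[[-0.012, 0, 0.026, -0.01, 0.006, 0, 1], [-0.024, 0, 0.053, -0.02, 0.013, 0, 1], [-0.035, 0, 0.08, -0.03, 0.02, 0, 1], [-0.047, 0, 0.106, -0.04, 0.026, 0, 1], [-0.058, 0, 0.132, -0.05, 0.032, 0, 1], [-0.07, 0, 0.158, -0.06, 0.038, 0, 1], [-0.081, 0, 0.185, -0.07, 0.045, 0, 1], [-0.092, 0, 0.211, -0.07, 0.051, 0, 1], [-0.092, 0, 0.211, -0.07, 0.051, 0, 1], [-0.092, 0, 0.211, -0.07, 0.051, 0, 1]])

```text
time_s: 12.62
position: [0.447, 0.2701, 0.223]
tcp_rot: [[1.0, 0.002, -0.004], [0.004, -0.072, 0.997], [0.002, -0.997, -0.072]]
wrist_force: [0.8, 0.0, -1.9]
width: 0.247
```

```bash
python3 - <<'E'
from h import *
st(); shot('wrist'); W,B=cloud('wrist'); x,y,z=[W[...,i] for i in range(3)]
m=(z>.23)&(z<.32)&(abs(x-.4465)<.02)&(y>.29)&(y<.40)
for yy in np.arange(.295,.385,.008):
    k=m&(abs(y-yy)<.004)
    if k.sum()>3: print(round(yy,3),k.sum(),np.round([x[k].min(),np.median(x[k]),x[k].max(),np.median(z[k])],4))
print('rod end',y[m].max())
E
```

```text
t 12.62 p [0.447 0.27  0.223] yaw 0.2 F [ 0.8  0.  -1.9] w 0.247 down -0.9974
0.295 503 [0.4365 0.4474 0.4579 0.2915]
0.303 551 [0.4362 0.4469 0.4581 0.2918]
0.311 579 [0.4364 0.4468 0.4579 0.2922]
0.319 641 [0.4361 0.4473 0.4581 0.2926]
0.327 675 [0.4363 0.4468 0.4578 0.2929]
0.335 899 [0.436  0.4472 0.458  0.2913]
0.343 318 [0.4422 0.447  0.4517 0.2851]
0.351 342 [0.4423 0.4471 0.4516 0.2854]
0.359 365 [0.4419 0.4467 0.4519 0.2857]
0.367 409 [0.4419 0.4466 0.4518 0.2861]
0.375 279 [0.442  0.447  0.4517 0.2858]
rod end 0.37699101079059755
```

Call:
move_arm(deltas=[[0, 0, -0.003, -0.02, 0, 0, 1], [0, 0.0, -0.006, -0.045, 0, 0, 1], [0, 0.03, -0.004, -0.045, 0, 0, 1], [0, 0.06, -0.002, -0.045, 0, 0, 1], [0, 0.09, 0.001, -0.045, 0, 0, 1], [0, 0.11, 0.002, -0.045, 0, 0, 1], [0, 0.125, 0.003, -0.045, 0, 0, 1], [0, 0.13, 0.003, -0.045, 0, 0, 1], [0, 0.13, 0.003, -0.045, 0, 0, 1]])

```text
time_s: 13.42
position: [0.448, 0.2614, 0.093]
tcp_rot: [[1.0, -0.0, 0.002], [-0.002, -0.118, 0.993], [-0.0, -0.993, -0.118]]
wrist_force: [-0.3, -0.1, -1.5]
width: 0.247
```

```bash
python3 - <<'E'
from h import *
st(); shot('wrist'); W,B=cloud('wrist'); x,y,z=[W[...,i] for i in range(3)]
m=(z>.13)&(z<.19)&(abs(x-.4465)<.02)&(y>.29)&(y<.40)
for yy in np.arange(.295,.385,.008):
    k=m&(abs(y-yy)<.004)
    if k.sum()>3: print(round(yy,3),k.sum(),np.round([x[k].min(),np.median(x[k]),x[k].max(),np.median(z[k])],4))
print('rod end',y[m].max())
E
```

```text
t 13.42 p [0.448 0.261 0.093] yaw -0.1 F [-0.3 -0.1 -1.5] w 0.247 down -0.9931
0.295 535 [0.4374 0.4482 0.4594 0.1603]
0.303 578 [0.4376 0.4482 0.4593 0.1603]
0.311 616 [0.4373 0.4487 0.4594 0.1602]
0.319 652 [0.4376 0.4482 0.4593 0.1602]
0.327 894 [0.4375 0.4482 0.4594 0.1596]
0.335 459 [0.44   0.4482 0.4563 0.1519]
0.343 342 [0.4438 0.4485 0.4532 0.1516]
0.351 358 [0.4435 0.4483 0.4531 0.1516]
0.359 402 [0.4435 0.4483 0.4535 0.1516]
0.367 385 [0.4437 0.4483 0.4534 0.1512]
rod end 0.37086061557970174
```

Call:
move_arm(deltas=[[-0.0015, 0.006, 0.001, 0, 0, 0, 1], [-0.0015, 0.012, 0.0015, 0, 0, 0, 1], [-0.0015, 0.0175, 0.002, 0, 0, 0, 1], [-0.0015, 0.0175, 0.002, 0, 0, 0, 1], [-0.0015, 0.0175, 0.002, 0, 0, 0, 1], [-0.0015, 0.0175, 0.002, 0, 0, 0, 0.4], [-0.0015, 0.0175, 0.002, 0, 0, 0, 0.4], [-0.0015, 0.0175, 0.002, 0, 0, 0, 0.4], [-0.0015, 0.0175, 0.002, 0, 0, 0, 0.4], [-0.0015, 0.0175, 0.002, 0, 0, 0, 0.4], [-0.0015, 0.0175, 0.002, 0, 0, 0, 0.4]])

```text
time_s: 14.38
position: [0.447, 0.2629, 0.0767]
tcp_rot: [[1.0, 0.002, 0.001], [-0.001, -0.114, 0.993], [0.002, -0.993, -0.114]]
wrist_force: [1.0, 0.0, 0.5]
width: 0.572
```

Call:
move_arm(deltas=[[0, -0.02, -0.002, 0, 0, 0, 0.4], [0, -0.05, -0.006, 0, 0, 0, 0.4], [0, -0.09, -0.011, 0, 0, 0, 0.4], [0, -0.13, -0.015, 0.03, 0, 0, 0.4], [0, -0.16, -0.019, 0.06, 0, 0, 0.4], [0, -0.18, -0.021, 0.09, 0, 0, 0.4], [0, -0.18, -0.021, 0.118, 0, 0, 0.4], [0, -0.18, -0.021, 0.118, 0, 0, 0.4]])

```text
time_s: 15.05
position: [0.4474, 0.2613, 0.2591]
tcp_rot: [[1.0, 0.004, 0.004], [-0.004, 0.005, 1.0], [0.004, -1.0, 0.005]]
wrist_force: [-0.1, -0.7, -0.5]
width: 0.601
```

```bash
python3 - <<'E'
from h import *
st(); shot('wrist'); W,B=cloud('wrist'); x,y,z=[W[...,i] for i in range(3)]
m=(z>.10)&(z<.17)&(abs(x-.4465)<.014)&(y>.17)&(y<.40)
for yy in np.arange(.19,.385,.012):
    k=m&(abs(y-yy)<.004)
    if k.sum()>3: print(round(yy,3),k.sum(),np.round([x[k].min(),np.median(x[k]),x[k].max(),np.median(z[k])],4))
shot('top'); W,im=cloud('top'); x,y,z=[W[...,i] for i in range(3)]
k=(z>.005)&(z<.05)&(x>.57)&(x<.70)&(y<.0)&(y>-.25)&(im.min(2)>90)&(im.max(2).astype(int)-im.min(2)<45)
print(rect(W,k))
print('top hi',rect(W,k&(z>.024)&(y<-.11)),rect(W,k&(z>.024)&(y>-.11)))
for yy in np.arange(-.21,0,.008):
    q=k&(abs(y-yy)<.004)
    if q.sum()>3: print(round(yy,3),q.sum(),np.round([x[q].min(),np.median(x[q]),x[q].max(),np.median(z[q])],3))
E
```

```text
t 15.05 p [0.447 0.261 0.259] yaw -0.2 F [-0.1 -0.7 -0.5] w 0.601 down -1.0
0.202 17 [0.4386 0.4476 0.4579 0.1418]
0.214 125 [0.4327 0.4463 0.46   0.1421]
0.226 99 [0.4338 0.4477 0.4578 0.1423]
0.238 101 [0.4377 0.4477 0.4577 0.1424]
0.25 103 [0.4366 0.4477 0.4577 0.1425]
0.262 120 [0.4367 0.4478 0.4576 0.1422]
0.274 111 [0.4369 0.4467 0.4576 0.1423]
0.286 112 [0.437  0.4473 0.4575 0.1425]
0.298 116 [0.4372 0.4474 0.4574 0.1424]
0.31 140 [0.433  0.4468 0.4594 0.1422]
0.322 146 [0.4329 0.4469 0.4594 0.1423]
0.334 82 [0.4377 0.4475 0.4573 0.1349]
0.346 58 [0.4423 0.447  0.4517 0.1337]
0.358 62 [0.4424 0.4471 0.4517 0.1336]
0.37 44 [0.4425 0.4471 0.4517 0.1332]
(array([ 622. , -109.3]), array([159.1,  39.8]), 82.74, 484)
top hi (array([ 616. , -148.9]), array([28.7, 32.2]), 79.94, 81) (array([626.6, -69. ]), array([29.7, 31.2]), 88.21, 84)
-0.186 19 [0.598 0.615 0.629 0.01 ]
-0.178 24 [0.595 0.613 0.629 0.011]
-0.17 24 [0.598 0.611 0.633 0.01 ]
-0.162 20 [0.6   0.613 0.63  0.029]
-0.154 23 [0.598 0.611 0.628 0.034]
-0.146 24 [0.602 0.618 0.633 0.033]
-0.138 27 [0.6   0.613 0.63  0.029]
-0.13 30 [0.6   0.616 0.634 0.011]
-0.122 23 [0.6   0.621 0.635 0.011]
-0.114 26 [0.603 0.617 0.634 0.011]
-0.106 23 [0.605 0.621 0.642 0.01 ]
-0.098 29 [0.607 0.622 0.641 0.01 ]
-0.09 22 [0.607 0.625 0.642 0.011]
-0.082 22 [0.608 0.621 0.638 0.027]
-0.074 30 [0.608 0.626 0.642 0.032]
-0.066 21 [0.613 0.624 0.641 0.033]
-0.058 25 [0.612 0.627 0.641 0.028]
-0.05 23 [0.613 0.626 0.644 0.011]
-0.042 23 [0.613 0.633 0.644 0.01 ]
-0.034 26 [0.612 0.626 0.647 0.011]
```

Rod lies level in the rest (top z 0.1423 throughout, middle y≈0.267). Block housings are at (0.616,-0.149) and (0.627,-0.069), yaw about -7.5°. Going above the first one.

Call:
move_arm(deltas=[[0.015, 0, -0.037, 0, 0, 0, 0.3], [0.03, 0, -0.074, 0, 0, 0, 0.3], [0.045, 0, -0.111, 0, 0, 0, 0.3], [0.06, 0, -0.148, 0, 0.02, 0, 0.3], [0.075, 0, -0.185, 0, 0.04, 0, 0.3], [0.09, 0, -0.222, 0, 0.06, 0, 0.3], [0.105, 0.02, -0.259, 0, 0.08, 0, 0.3], [0.12, 0.05, -0.296, 0, 0.1, 0, 0.3], [0.135, 0.08, -0.33, 0, 0.12, 0, 0.3], [0.15, 0.11, -0.365, 0, 0.13, 0, 0.3], [0.167, 0.13, -0.4, 0, 0.13, 0, 0.3], [0.168, 0.13, -0.411, 0, 0.13, 0, 0.3]])

```text
time_s: 16.15
position: [0.6129, -0.1481, 0.1216]
tcp_rot: [[0.992, -0.006, 0.129], [-0.129, 0.004, 0.992], [-0.006, -1.0, 0.003]]
wrist_force: [0.7, 0.4, 0.6]
width: 0.702
```

Call:
move_arm(deltas=[[0, 0, 0, 0, 0, 0, 0.3], [0, 0, 0, 0, 0, 0, 0.3]])

```text
time_s: 16.32
position: [0.6125, -0.1499, 0.1234]
tcp_rot: [[0.991, -0.005, 0.134], [-0.134, 0.002, 0.991], [-0.005, -1.0, 0.002]]
wrist_force: [-0.1, 0.2, 0.3]
width: 0.698
```

```bash
cat >> h.py <<'E'
def blocks(cam,z0=0.,box=(.55,.72,-.30,.0)):
    W,im=cloud(cam); x,y,z=[W[...,i] for i in range(3)]
    k=(z>z0+.005)&(z<z0+.045)&(x>box[0])&(x<box[1])&(y>box[2])&(y<box[3])&(im.min(2)>80)&(im.max(2).astype(int)-im.min(2)<45)
    n,l=cv2.connectedComponents((k&(z>z0+.022)).astype(np.uint8))
    for i in range(1,n):
        if (l==i).sum()>30: print('housing',rect(W,l==i),'z',np.round(np.percentile(z[l==i],[50,95]),3))
    print('all',rect(W,k))
    return W,im,k
E
python3 - <<'E'
from h import *
st(); shot('wrist','w6.png'); blocks('wrist')
E
```

```text
t 16.32 p [ 0.613 -0.15   0.123] yaw -7.7 F [-0.1  0.2  0.3] w 0.698 down -1.0
housing (array([627.4, -67.4]), array([31.7, 31.2]), 84.82, 875) z [0.033 0.036]
housing (array([ 617. , -146.1]), array([30.8, 31.2]), 85.67, 703) z [0.033 0.036]
all (array([ 622.1, -106.7]), array([159.8,  37.3]), 82.65, 4003)
```

View pics/w6.png

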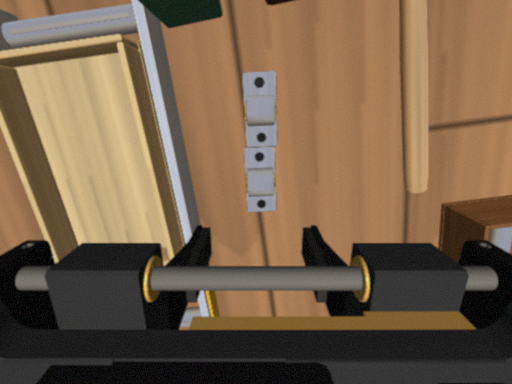

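Picture: the two blocks end to end, housings at (260,108) and (261,182), hammer handle well clear at (415,100). Descend on the nearer one.

Call:
move_arm(deltas=[[0.004, 0.035, 0.0035, 0, 0, 0, 0.3], [0.004, 0.07, 0.0035, 0, 0, 0, 0.3], [0.004, 0.105, 0.0035, 0, 0, 0, 0.3], [0.004, 0.13, 0.0035, 0, 0, 0, 0.3], [0.004, 0.145, 0.0035, 0, 0, 0, 0.3], [0.004, 0.152, 0.0035, 0, 0, 0, 0.3], [0.004, 0.152, 0.0035, 0, 0, 0, 0.3]], grip_force=50)

```text
time_s: 16.95
position: [0.618, -0.1423, -0.0267]
tcp_rot: [[0.992, -0.001, 0.128], [-0.128, 0.005, 0.992], [-0.002, -1.0, 0.004]]
wrist_force: [0.0, 0.1, 0.8]
width: 0.698
```

Call:
move_arm(deltas=[[0, 0, 0, 0, 0, 0, 1], [0, 0, 0, 0, 0, 0, 1], [0, 0, 0, 0, 0, 0, 1], [0, 0, 0, 0, 0, 0, 1], [0, 0, 0, 0, 0, 0, 1], [0, 0, 0, 0, 0, 0, 1], [0, 0, 0, 0, 0, 0, 1]])

```text
time_s: 17.53
position: [0.619, -0.1447, -0.0246]
tcp_rot: [[0.991, 0.002, 0.131], [-0.131, 0.003, 0.991], [0.001, -1.0, 0.004]]
wrist_force: [-1.7, 0.3, 4.8]
width: 0.341
```

Width 0.341 (≈30 mm): gripping the housing, fingertips just on the foot. Lift, and measure the crate from the top view.

Call:
move_arm(deltas=[[0, -0.01, 0, 0, 0, 0, 1], [0, -0.03, 0, 0, 0, 0, 1], [0, -0.06, 0, 0, 0, 0, 1], [0, -0.09, 0, 0, 0, 0, 1], [0, -0.12, 0, 0, 0, 0, 1], [0, -0.12, 0, 0, 0, 0, 1]])

```text
time_s: 18.03
position: [0.6232, -0.1467, 0.1016]
tcp_rot: [[0.991, 0.014, 0.131], [-0.131, 0.001, 0.991], [0.013, -1.0, 0.003]]
wrist_force: [0.9, -0.1, -0.5]
width: 0.341
```

```bash
python3 - <<'E'
from h import *
st()
z_=np.load('last_top.npz'); W,im=cloud('top'); x,y,z=[W[...,i] for i in range(3)]; I=im.astype(int)
# from the earlier unobstructed view (first picture) file
im0=cv2.imread('pics/top1.png')[:,:,::-1].astype(int)
shot('wrist'); Ww,b=cloud('wrist'); 
hsv=cv2.cvtColor(b,cv2.COLOR_RGB2HSV)
xx,yy,zz=[Ww[...,i] for i in range(3)]
rim=(zz>.066)&(zz<.08)&(xx>.36)&(xx<.56)&(yy>-.24)&(yy<.06)
print('wrist rim',rect(Ww,rim))
rim=(z>.064)&(z<.08)&(x>.36)&(x<.54)&(y>-.24)&(y<.04)&(I[...,0]-I[...,2]>40)
print('top rim',rect(W,rim),)
for q in(-.16,-.1,-.04): 
    k=rim&(abs(y-q)<.006); print(q,np.round([x[k].min(),x[k].max()],3) if k.any() else 0)
for q in(.42,.45,.48): 
    k=rim&(abs(x-q)<.006); print(q,np.round([y[k].min(),y[k].max()],3) if k.any() else 0)
fl=(z>.028)&(z<.045)&(x>.38)&(x<.54)&(y>-.24)&(y<.04)&(I[...,0]-I[...,2]>40)
print('floor',rect(W,fl))
E
```

```text
t 18.03 p [ 0.623 -0.147  0.102] yaw -7.5 F [ 0.9 -0.1 -0.5] w 0.341 down -0.9999
wrist rim (array([464.7, -88.1]), array([255.1, 134.2]), 80.49, 3753)
top rim (array([ 453.4, -102.4]), array([219.8, 130. ]), 89.37, 443)
-0.16 [0.388 0.517]
-0.1 [0.39  0.515]
-0.04 [0.392 0.517]
0.42 [-0.21   0.005]
0.45 [-0.211  0.007]
0.48 [-0.213  0.007]
floor (array([459.7, -92.1]), array([230. , 128.1]), 89.48, 2413)
```

Call:
move_arm(deltas=[[-0.02, 0, -0.003, 0, -0.02, 0, 1], [-0.05, 0, -0.007, 0, -0.04, 0, 1], [-0.085, 0, -0.012, 0, -0.07, 0, 1], [-0.12, 0, -0.018, 0, -0.1, 0, 1], [-0.15, 0, -0.022, 0, -0.12, 0, 1], [-0.168, 0, -0.025, 0, -0.12, 0, 1], [-0.168, 0, -0.025, 0, -0.12, 0, 1], [-0.168, 0, -0.025, 0, -0.12, 0, 1], [-0.168, 0, -0.025, 0, -0.12, 0, 1]])

```text
time_s: 18.83
position: [0.4498, -0.1478, 0.0943]
tcp_rot: [[1.0, 0.002, 0.011], [-0.011, 0.003, 1.0], [0.002, -1.0, 0.003]]
wrist_force: [0.6, 0.1, -1.3]
width: 0.342
```

```bash
python3 - <<'E'
from h import *
st(); go([.4534,-.150,.013],-.6); shot('wrist'); W,b=cloud('wrist'); x,y,z=[W[...,i] for i in range(3)]
k=(z>.09)&(z<.20)&(b.min(2)>90)&(b.max(2).astype(int)-b.min(2)<45)&(abs(x-.4534)<.06)&(abs(y+.15)<.07)
print('held block',rect(W,k),np.round(np.percentile(z[k],[5,50,95]),3))
rim=(z>.064)&(z<.08)&(x>.36)&(x<.54)&(y>-.24)&(y<.04)
print(rect(W,rim))
E
```

```text
t 18.83 p [ 0.45  -0.148  0.094] yaw -0.6 F [ 0.6  0.1 -1.3] w 0.342 down -1.0
delta [ 0.003  0.081 -0.002] rot [-0.003 -0.     0.002] rows>= 2.0
held block (array([ 449. , -150.2]), array([37.6, 80.4]), 0.33, 4113) [0.129 0.132 0.154]
(array([454.4, -86.3]), array([193.2, 130.6]), 89.07, 6864)
```

Call:
move_arm(deltas=[[0.004, 0.02, 0, 0, 0, 0, 1], [0.004, 0.045, 0, 0, 0, 0, 1], [0.004, 0.065, 0, 0, 0, 0, 1], [0.004, 0.078, 0, 0, 0, 0, 1], [0.004, 0.083, 0, 0, 0, 0, 1], [0.004, 0.083, 0, 0, 0, 0, 1], [0.004, 0.083, 0, 0, 0, 0, 0.45], [0.004, 0.083, 0, 0, 0, 0, 0.45], [0.004, 0.083, 0, 0, 0, 0, 0.45], [0.004, 0.083, 0, 0, 0, 0, 0.45]])

```text
time_s: 19.72
position: [0.4537, -0.1477, 0.0116]
tcp_rot: [[1.0, 0.002, 0.011], [-0.011, 0.003, 1.0], [0.002, -1.0, 0.003]]
wrist_force: [-0.1, 0.7, -0.1]
width: 0.52
```

Call:
move_arm(deltas=[[0, -0.02, 0, 0, 0, 0, 0.45], [0, -0.06, 0, 0, 0, 0, 0.45], [0, -0.1, 0, 0, 0, 0, 0.45], [0.03, -0.11, 0.012, 0, 0, 0, 0.3], [0.07, -0.11, 0.03, 0, 0.03, 0, 0.3], [0.105, -0.11, 0.05, 0, 0.06, 0, 0.3], [0.14, -0.11, 0.07, 0, 0.09, 0, 0.3], [0.17, -0.11, 0.08, 0, 0.12, 0, 0.3], [0.17, -0.11, 0.08, 0, 0.12, 0, 0.3], [0.17, -0.11, 0.08, 0, 0.12, 0, 0.3]])

```text
time_s: 20.55
position: [0.6248, -0.0686, 0.1213]
tcp_rot: [[0.992, 0.001, 0.127], [-0.127, 0.003, 0.992], [0.001, -1.0, 0.003]]
wrist_force: [-0.1, 0.4, -0.5]
width: 0.696
```

```bash
python3 - <<'E'
from h import *
st(); shot('wrist'); blocks('wrist'); shot('scene'); 
print('in crate'); blocks('scene',.036,(.39,.515,-.21,.006))
E
```

```text
t 20.55 p [ 0.625 -0.069  0.121] yaw -7.3 F [-0.1  0.4 -0.5] w 0.696 down -1.0
housing (array([627.5, -66.8]), array([30.1, 30.8]), 83.65, 703) z [0.033 0.036]
all (array([627.6, -67.2]), array([79.7, 35.7]), 84.77, 1785)
in crate
housing (array([ 456.9, -156. ]), array([33.6, 31.4]), 7.33, 64) z [0.065 0.07 ]
all (array([446. , -88.8]), array([ 42.2, 199. ]), 9.7, 181)
```

Call:
move_arm(deltas=[[0.002, 0.035, 0.002, 0, 0, 0, 0.3], [0.002, 0.07, 0.002, 0, 0, 0, 0.3], [0.002, 0.105, 0.002, 0, 0, 0, 0.3], [0.002, 0.13, 0.002, 0, 0, 0, 0.3], [0.002, 0.142, 0.002, 0, 0, 0, 0.3], [0.002, 0.145, 0.002, 0, 0, 0, 0.3], [0.002, 0.145, 0.002, 0, 0, 0, 1], [0.002, 0.145, 0.002, 0, 0, 0, 1], [0.002, 0.145, 0.002, 0, 0, 0, 1], [0.002, 0.145, 0.002, 0, 0, 0, 1], [0.002, 0.145, 0.002, 0, 0, 0, 1], [0.002, 0.145, 0.002, 0, 0, 0, 1]])

```text
time_s: 21.65
position: [0.6271, -0.0677, -0.022]
tcp_rot: [[0.991, 0.004, 0.13], [-0.13, 0.003, 0.991], [0.003, -1.0, 0.004]]
wrist_force: [-1.7, -0.6, 2.3]
width: 0.338
```

Call:
move_arm(deltas=[[0, 0, 0, 0, 0, 0, 1], [0, 0, 0, 0, 0, 0, 1], [0, -0.02, 0, 0, 0, 0, 1], [0, -0.05, 0, 0, 0, 0, 1], [0, -0.085, 0, 0, 0, 0, 1], [0, -0.12, 0, 0, 0, 0, 1], [0, -0.12, 0, 0, 0, 0, 1]])

```text
time_s: 22.23
position: [0.6307, -0.0692, 0.1038]
tcp_rot: [[0.991, 0.014, 0.131], [-0.131, 0.003, 0.991], [0.013, -1.0, 0.004]]
wrist_force: [2.0, 0.2, -1.6]
width: 0.341
```

```bash
python3 - <<'E'
from h import *
st(); go([.4534,-.053,.094],-.6)
E
```

```text
t 22.23 p [ 0.631 -0.069  0.104] yaw -7.5 F [ 2.   0.2 -1.6] w 0.341 down -0.9999
delta [-0.178  0.007 -0.007] rot [-0.004 -0.121  0.014] rows>= 4.3
```

Call:
move_arm(deltas=[[-0.02, 0, -0.001, 0, -0.02, 0, 1], [-0.05, 0, -0.002, 0, -0.04, 0, 1], [-0.085, 0, -0.004, 0, -0.07, 0, 1], [-0.12, 0, -0.005, 0, -0.1, 0, 1], [-0.155, 0, -0.006, 0, -0.12, 0, 1], [-0.175, 0, -0.007, 0, -0.12, 0, 1], [-0.175, 0, -0.007, 0, -0.12, 0, 1], [-0.175, 0, -0.007, 0, -0.12, 0, 1], [-0.175, 0, -0.007, 0, -0.12, 0, 1]])

```text
time_s: 22.98
position: [0.4525, -0.0522, 0.0968]
tcp_rot: [[1.0, 0.003, 0.011], [-0.011, 0.003, 1.0], [0.003, -1.0, 0.003]]
wrist_force: [-0.2, 0.3, -1.9]
width: 0.337
```

```bash
python3 - <<'E'
from h import *
st(); shot('wrist'); W,b=cloud('wrist'); x,y,z=[W[...,i] for i in range(3)]
k=(z>.09)&(z<.20)&(b.min(2)>90)&(b.max(2).astype(int)-b.min(2)<45)&(abs(x-.4534)<.06)&(abs(y+.055)<.07)
print('held block',rect(W,k),np.round(np.percentile(z[k],[5,50,95]),3))
E
```

```text
t 22.98 p [ 0.453 -0.052  0.097] yaw -0.6 F [-0.2  0.3 -1.9] w 0.337 down -1.0
held block (array([452.3, -36.6]), array([36. , 50.8]), 0.41, 4279) [0.129 0.138 0.154]
```

Call:
move_arm(deltas=[[0.001, 0.02, -0.001, 0, 0, 0, 1], [0.001, 0.045, -0.001, 0, 0, 0, 1], [0.001, 0.065, -0.001, 0, 0, 0, 1], [0.001, 0.08, -0.001, 0, 0, 0, 1], [0.001, 0.085, -0.001, 0, 0, 0, 1], [0.001, 0.085, -0.001, 0, 0, 0, 1], [0.001, 0.085, -0.001, 0, 0, 0, 0.45], [0.001, 0.085, -0.001, 0, 0, 0, 0.45], [0.001, 0.085, -0.001, 0, 0, 0, 0.45], [0.001, 0.085, -0.001, 0, 0, 0, 0.45]])

```text
time_s: 23.87
position: [0.4537, -0.0531, 0.0117]
tcp_rot: [[1.0, 0.002, 0.011], [-0.011, 0.003, 1.0], [0.002, -1.0, 0.003]]
wrist_force: [-0.2, -0.2, 0.1]
width: 0.521
```

Call:
move_arm(deltas=[[0, -0.02, 0, 0, 0, 0, 0.45], [0, -0.06, 0, 0, 0, 0, 0.45], [0, -0.1, 0, 0, 0, 0, 0.45], [0, -0.13, 0.03, 0, 0, 0, 0.7], [0, -0.13, 0.065, 0, 0, 0, 1], [0, -0.13, 0.1, 0, 0, 0, 1], [0, -0.13, 0.1, 0, 0, 0, 1], [0, -0.13, 0.1, 0, 0, 0, 1]])

```text
time_s: 24.53
position: [0.4538, 0.0486, 0.1421]
tcp_rot: [[1.0, 0.002, 0.006], [-0.006, 0.003, 1.0], [0.002, -1.0, 0.003]]
wrist_force: [-0.1, -0.3, 0.1]
width: 0.257
```

```bash
python3 - <<'E'
from h import *
st(); shot('wrist','w8.png'); W,im,k=blocks('wrist',.036,(.40,.515,-.21,.006)); shot('top'); blocks('top',.036,(.40,.51,-.205,.0))
x,y,z=[W[...,i] for i in range(3)]
for q in(.42,.45,.48):
    k=(z>.06)&(z<.08)&(abs(x-q)<.006)&(y<.06); print(q,np.round(np.percentile(y[k],[1,99]),3) if k.any() else 0)
E
```

```text
t 24.53 p [0.454 0.049 0.142] yaw -0.3 F [-0.1 -0.3  0.1] w 0.257 down -1.0
housing (array([453.9, -39.2]), array([ 5.4, 29.8]), 88.81, 161) z [0.063 0.066]
all (array([453.8, -71.7]), array([ 35.1, 119.4]), 0.55, 1266)
housing (array([ 454.6, -151.7]), array([28.8, 32.2]), 89.41, 99) z [0.067 0.072]
housing (array([451.2, -54.2]), array([28.4, 31.4]), 88.42, 95) z [0.068 0.072]
all (array([ 453.7, -103.1]), array([176.2,  37. ]), 89.67, 549)
0.42 [0.005 0.01 ]
0.45 [-0.041  0.01 ]
0.48 [0.009 0.01 ]
```

View pics/w8.png

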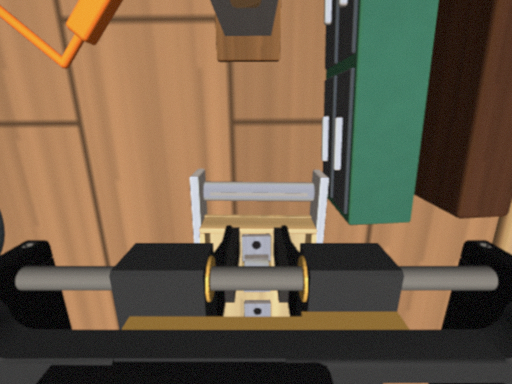

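Both blocks are flat in the crate (housings (0.455,-0.152) and (0.451,-0.054)); crate's rear wall ends at y≈0.010. Now lower the shut fingers behind it.

Call:
move_arm(deltas=[[0, 0.03, 0, 0, 0, 0, 1], [0, 0.065, 0, 0, 0, 0, 1], [0, 0.1, 0, 0, 0, 0, 1], [0, 0.12, 0, 0, 0, 0, 1], [0, 0.13, 0, 0, 0, 0, 1], [0, 0.13, 0, 0, 0, 0, 1], [0, 0.13, -0.006, 0, 0, 0, 1], [0, 0.13, -0.012, 0, 0, 0, 1], [0, 0.13, -0.018, 0, 0, 0, 1], [0, 0.13, -0.024, 0, 0, 0, 1], [0, 0.13, -0.028, 0, 0, 0, 1], [0, 0.13, -0.032, 0, 0, 0, 1]])

```text
time_s: 25.63
position: [0.4543, 0.0151, 0.0128]
tcp_rot: [[1.0, 0.004, 0.011], [-0.011, 0.004, 1.0], [0.004, -1.0, 0.004]]
wrist_force: [0.4, 2.5, 1.3]
width: 0.003
```

Call:
move_arm(deltas=[[0, 0, -0.005, 0, 0, 0, 1], [0, 0, -0.011, 0, 0, 0, 1], [0, 0, -0.018, 0, 0, 0, 1], [0, 0, -0.026, 0, 0, 0, 1], [0, 0, -0.034, 0, 0, 0, 1], [0, 0, -0.042, 0, 0, 0, 1], [0, 0, -0.05, 0, 0, 0, 1], [0, 0, -0.058, 0, 0, 0, 1], [0, 0, -0.066, 0, 0, 0, 1], [0, 0, -0.074, 0, 0, 0, 1], [0, 0, -0.082, 0, 0, 0, 1], [0, 0, -0.09, 0, 0, 0, 1]])

```text
time_s: 26.63
position: [0.4524, -0.0757, 0.0117]
tcp_rot: [[1.0, 0.001, 0.011], [-0.011, 0.003, 1.0], [0.001, -1.0, 0.003]]
wrist_force: [1.2, 2.4, 2.2]
width: 0.005
```

```bash
cat >> h.py <<'E'
def crate():
    shot('scene'); W,im=cloud('scene'); x,y,z=[W[...,i] for i in range(3)]; I=im.astype(int)
    rim=(z>.066)&(z<.078)&(x>.38)&(x<.53)&(y>-.47)&(y<.04)&(I[...,0]-I[...,2]>40)
    print('crate',rect(W,rim), 'z',np.round(np.median(z[rim]),4))
E
python3 - <<'E'
from h import *
st(); crate()
E
```

```text
t 26.63 p [ 0.452 -0.076  0.012] yaw -0.6 F [1.2 2.4 2.2] w 0.005 down -1.0
crate (array([ 454.4, -198.1]), array([225.1, 134.2]), 89.24, 381) z 0.0697
```

Call:
move_arm(deltas=[[0, 0, -0.01, 0, 0, 0, 1], [0, 0, -0.02, 0, 0, 0, 1], [0, 0, -0.03, 0, 0, 0, 1], [0, 0, -0.04, 0, 0, 0, 1], [0, 0, -0.05, 0, 0, 0, 1], [0, 0, -0.06, 0, 0, 0, 1], [0, 0, -0.07, 0, 0, 0, 1], [0, 0, -0.08, 0, 0, 0, 1], [0, 0, -0.09, 0, 0, 0, 1], [0, 0, -0.098, 0, 0, 0, 1], [0, 0, -0.105, 0, 0, 0, 1], [0, 0, -0.11, 0, 0, 0, 1]])

```text
time_s: 27.68
position: [0.4514, -0.1863, 0.0113]
tcp_rot: [[1.0, 0.002, 0.012], [-0.012, 0.003, 1.0], [0.002, -1.0, 0.003]]
wrist_force: [-0.5, 2.7, -0.7]
width: 0.007
```

Call:
move_arm(deltas=[[0, 0, -0.004, 0, 0, 0, 1], [0, 0, -0.008, 0, 0, 0, 1], [0, 0, -0.012, 0, 0, 0, 1], [0, 0, -0.015, 0, 0, 0, 1], [0, 0, -0.015, 0, 0, 0, 1]])

```text
time_s: 28.1
position: [0.4514, -0.2006, 0.0114]
tcp_rot: [[1.0, 0.002, 0.011], [-0.011, 0.003, 1.0], [0.002, -1.0, 0.003]]
wrist_force: [-0.4, 0.5, -0.6]
width: 0.004
```

```bash
python3 - <<'E'
from h import *
st(); crate(); W,im=cloud('scene'); x,y,z=[W[...,i] for i in range(3)]
k=(z>.054)&(z<.068)&(x>.41)&(x<.49)&(y<-.40)&(y>-.5); print('plate y',np.round(np.percentile(y[k],[1,50,99]),3),k.sum())
cv2.imwrite('pics/s9.png',cv2.resize(im[170:320,90:270],(720,600),interpolation=cv2.INTER_CUBIC)[:,:,::-1])
E
```

```text
t 28.1 p [ 0.451 -0.201  0.011] yaw -0.6 F [-0.4  0.5 -0.6] w 0.004 down -1.0
crate (array([ 451.5, -323. ]), array([224.6, 133.3]), 88.14, 447) z 0.0702
plate y [-0.455 -0.443 -0.431] 209
```

Crate at y≈-0.323, a few mm short. Push in small steps until the force rises.

Call:
move_arm(deltas=[[0, 0, -0.002, 0, 0, 0, 1], [0, 0, -0.004, 0, 0, 0, 1], [0, 0, -0.006, 0, 0, 0, 1], [0, 0, -0.006, 0, 0, 0, 1]])

```text
time_s: 28.48
position: [0.4515, -0.2004, 0.0114]
tcp_rot: [[1.0, -0.0, 0.008], [-0.008, 0.011, 1.0], [-0.0, -1.0, 0.011]]
wrist_force: [0.2, 12.6, 7.2]
width: 0.009
```

Call:
move_arm(deltas=[[0, 0, -0.002, 0, 0, 0, 1], [0, 0, -0.004, 0, 0, 0, 1], [0, 0, -0.004, 0, 0, 0, 1]])

```text
time_s: 28.73
position: [0.4513, -0.2002, 0.0114]
tcp_rot: [[1.0, -0.002, 0.005], [-0.005, 0.016, 1.0], [-0.002, -1.0, 0.016]]
wrist_force: [-0.8, 21.7, 11.8]
width: 0.002
```

The push force rises to 22 N with no further motion, so the crate is on the stop. Back off and lift away.

Call:
move_arm(deltas=[[0, 0, 0.006, 0, 0, 0, 1], [0, 0, 0.012, 0, 0, 0, 1], [0, 0, 0.025, 0, 0, 0, 1], [0, 0, 0.045, 0, 0, 0, 1], [0, -0.03, 0.06, 0, 0, 0, 1], [0, -0.07, 0.08, 0, 0, 0, 1], [0, -0.11, 0.11, 0, 0, 0, 1], [0, -0.15, 0.14, 0, 0, 0, 1], [0, -0.18, 0.17, 0, 0, 0, 1], [0, -0.2, 0.2, 0, 0, 0, 1], [0, -0.2, 0.2, 0, 0, 0, 1], [0, -0.2, 0.2, 0, 0, 0, 1]])

```text
time_s: 29.73
position: [0.4557, -0.0077, 0.2149]
tcp_rot: [[1.0, 0.01, 0.005], [-0.006, 0.005, 1.0], [0.01, -1.0, 0.005]]
wrist_force: [0.8, -0.8, -0.2]
width: 0.002
```

```bash
python3 - <<'E'
from h import *
st(); crate(); shot('top','t10.png'); blocks('top',.036,(.40,.51,-.43,-.22)); W,im=cloud('top'); x,y,z=[W[...,i] for i in range(3)]; I=im.astype(int)
rim=(z>.064)&(z<.08)&(x>.36)&(x<.54)&(y>-.46)&(y<-.15)&(I[...,0]-I[...,2]>40); print('top rim',rect(W,rim),np.round(np.median(z[rim]),4))
m=(z>.132)&(z<.15)&(abs(x-.4465)<.02)&(y<.36)&(y>.18); print('handle',rect(W,m))
E
```

```text
t 29.73 p [ 0.456 -0.008  0.215] yaw -0.3 F [ 0.8 -0.8 -0.2] w 0.002 down -0.9999
crate (array([ 450.8, -322.8]), array([223.3, 134.3]), 88.37, 443) z 0.0702
housing (array([ 451.5, -370. ]), array([29.9, 31.5]), 89.12, 99) z [0.067 0.073]
housing (array([ 451., -273.]), array([28.7, 32.9]), 84.45, 101) z [0.066 0.072]
all (array([ 450.8, -322.9]), array([ 36.4, 179.6]), 0.52, 560)
top rim (array([ 461.6, -331.4]), array([239.5, 160.8]), 88.56, 494) 0.0718
handle (array([449.9, 280.8]), array([ 30. , 157.3]), 0.51, 362)
```

View pics/t10.png

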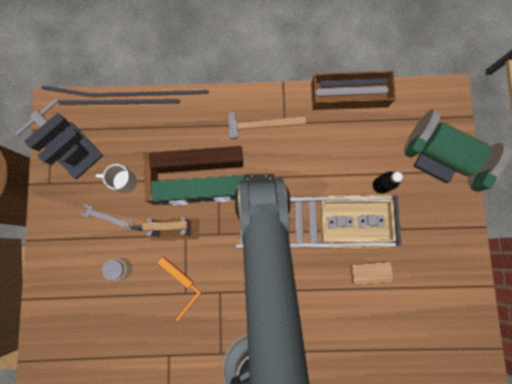

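The picture shows the crate against the end stop (360,221) with both blocks flat inside, and the rod in its rest (165,227). The gap is empty, the other things stand where they were, and the arm is clear. Handing in.

```bash
python3 -c "
from h import *
print(bot.sign_off())"
```

```text
the job is handed in; nothing more can be done
None
```

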